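# Hold the dispenser's sprung gate half open to fill a carton

## Task

Fill the empty carton with the six blue ball knobs left in the dispenser: first stand the carton on the bench under the dispenser's mouth, lengthwise in line with the trough, and let go of it, gripping it only lightly on the way because its thin card crushes. Then raise the spring-closed red gate, which has a black handle bar on top, to half open, never right up, and hold it there while all six knobs run into the carton; finish with the gripper still holding the gate half open. Leave everything else on the bench where it is.

Things in the scene. Friction and masses are not known exactly. Their poses are not given: they have to be found in the camera images.
- carton_center (a point): centre, half-way up (22.5 mm above the bench), of the empty open-topped carton: brown card, red band, 130 mm long (its x axis) x 64 mm wide (y) x 45 mm high, walls 2.5 mm, about 60 g. Grip it from above across its 64 mm width, lightly: a grip of 20 to 35 N is fine, the thin card crushes at about 50 N. Either end may go foremost.
- carton: the same carton; origin in the middle of its underside, z up, axes as carton_center. Under the mouth it stands best with its long axis along the mouth's x axis and its centre 35 to 45 mm out from the lip edge, so that the lip overhangs its near end by 25 mm. The lip bars the way straight down there: lower it about 80 mm out from the lip edge, then slide it in along the bench.
- mouth (a point): middle of the dispenser's lip edge, 62 mm above the bench, where the knobs drop off. Axes: -x points level outwards, the way the knobs leave; +x back up the trough; y across the mouth; z up. Lip 42 mm wide, underside 58 mm above the bench (the 45 mm carton slides under it), cheeks up to 85 mm high. The knobs leave slowly and land within about 60 mm of the lip edge.
- dispenser: the fixed dispenser: trough with clear sides (up to 147 mm), steel stand, blue flared hopper (215 mm high, 140 mm wide, from 100 to 235 mm behind the gate). Origin on the bench below the gate, 30 mm behind the lip edge; axes as mouth. Foot plate begins 30 mm behind the gate. A white strip on its +y side has a line per 10 mm of gate travel; the orange line is half open.
- gate_grip (a point): centre of the black handle bar on top of the red gate: 64 mm long (mouth's y axis), 14 mm thick (mouth's x axis), 18 mm high, flat sides; 191 mm above the bench when shut, 226 mm at half, 261 mm fully up; it goes straight up. Free from above and on both long sides; below it are the 3 mm gate plate and, 38 mm to either side, two 20 mm spring barrels (tops at 157 mm).
- gate (a joint): lift of the red gate in m: 0 shut, 0.035 half open, 0.070 fully up at its stop. Springs pull it shut, harder the higher it is: about 6 N at 0, 11 N at half, 16 N at the top, weight included; let go, it shuts by itself. Behind it wait the 20 mm knobs. An orange pointer on the gate runs along the dispenser's white strip.
- knob1_center (a point): centre of a blue plastic ball knob, 20 mm across, 11 g, waiting in the trough behind the gate (six in all)
- knob2_center (a point): centre of a blue plastic ball knob, 20 mm across, 11 g, waiting in the trough behind the gate (six in all)
- knob3_center (a point): centre of a blue plastic ball knob, 20 mm across, 11 g, waiting in the trough behind the gate (six in all)
- knob4_center (a point): centre of a blue plastic ball knob, 20 mm across, 11 g, waiting in the trough behind the gate (six in all)
- knob5_center (a point): centre of a blue plastic ball knob, 20 mm across, 11 g, waiting in the trough behind the gate (six in all)
- knob6_center (a point): centre of a blue plastic ball knob, 20 mm across, 11 g, waiting in the trough behind the gate (six in all)
- hub1: bystander: black round flanged hub, 94 mm across, 41 mm high, steel face on top
- hub2: bystander: second black flanged hub, same size
- pack1: bystander: closed white packet with a red band, 110 x 55 x 28 mm
- pack2: bystander: closed white packet with a yellow band, 95 x 60 x 32 mm
- jar: bystander: grey screw-top jar with steel lid, 60 mm across, 85 mm high
- cap: bystander: black square plastic end cap, 62 mm wide, 22 mm high
- driver: bystander: screwdriver lying on the bench
Not all that is in view belongs to the job. Several things look just like the carton: the one meant starts farthest from the robot's base.

How it is judged (in metres and radians):
On the way, in this order (a step that is already met when the one before it is completed fails the run):
1. the carton stands upright on the bench under the mouth, let go of, with the gate still shut (horizontal distance between carton_center and mouth below 0.06 m and angle between the x axis of carton and the x axis of mouth, either way round below 0.25 rad and value of joint gate below 0.012 m and angle between carton's own z axis and vertical below 0.1 rad and height (world z) of carton_center below 0.027 m and contact force between the fingers and carton below 0.1 N), for 0.2 s.
2. the gripper holds the gate at half travel (27 to 43 mm of 70) (value of joint gate between 0.027 and 0.043 m and contact force between the fingers and gate above 4 N), for 1 s.
At the end, for the whole second after the job is handed in: The gripper still holds the gate at half travel (lift 35 mm, give or take 8 mm), at rest and carried by the fingers alone (at least 4 N); the carton stands upright on the bench, untouched by the gripper, with all six blue knobs inside it (all of step 2 and velocity of joint gate between -0.01 and 0.01 m/s and angle between carton's own z axis and vertical below 0.1 rad and height (world z) of carton_center below 0.027 m and contact force between each of the fingers, gate and carton below 0.1 N and x of knob1_center in the frame of carton_center between -0.064 and 0.064 m and y of knob1_center in the frame of carton_center between -0.031 and 0.031 m and z of knob1_center in the frame of carton_center between -0.03 and 0.022 m and x of knob2_center in the frame of carton_center between -0.064 and 0.064 m and y of knob2_center in the frame of carton_center between -0.031 and 0.031 m and z of knob2_center in the frame of carton_center between -0.03 and 0.022 m and x of knob3_center in the frame of carton_center between -0.064 and 0.064 m and y of knob3_center in the frame of carton_center between -0.031 and 0.031 m and z of knob3_center in the frame of carton_center between -0.03 and 0.022 m and x of knob4_center in the frame of carton_center between -0.064 and 0.064 m and y of knob4_center in the frame of carton_center between -0.031 and 0.031 m and z of knob4_center in the frame of carton_center between -0.03 and 0.022 m and x of knob5_center in the frame of carton_center between -0.064 and 0.064 m and y of knob5_center in the frame of carton_center between -0.031 and 0.031 m and z of knob5_center in the frame of carton_center between -0.03 and 0.022 m and x of knob6_center in the frame of carton_center between -0.064 and 0.064 m and y of knob6_center in the frame of carton_center between -0.031 and 0.031 m and z of knob6_center in the frame of carton_center between -0.03 and 0.022 m); the arm keeps its last pose, push and grip.
It fails at once if the carton is crushed: the fingers press it with more than 100 N in all (50 N a side) (contact force between the fingers and carton above 100 N).
It fails at once if the gate is raised right up (more than 60 of 70 mm) (value of joint gate above 0.06 m).
It fails at once if something else on the bench is disturbed (moved more than 25 mm) (distance of any of hub1, hub2, pack1, pack2, jar, cap, driver from where it was at the start of the episode above 0.025 m).
It also fails if it takes over 51 s, if anything falls off the work surface, if the arm or the gripper's body presses on something with over 40 N, if the wrist force passes 120 N, or if a joint passes its speed limit or range.

## Robot

A 6-joint arm with a two-finger parallel gripper is mounted at the origin on the work surface. World frame = base frame: x ahead of the robot, y to its left, z up, the work surface at z = 0. Lengths are in mm, angles in rad, forces in N, time in s.
With the tool pointing down it reaches from about 275 to 750 mm from the base axis. Payload 10.2 kg.
Tool frame: the origin (TCP) lies at the very end of the fingers, on their centre line; the grasp point (between the pads) lies 19 mm behind it (ctrl.pinch_z is the distance from the TCP to the grasp point, in mm); y points along the fingers, z is the direction in which the jaws open and shut, and the axes are right-handed (so a half turn about y gives the same grasp; the last joint's range is limited). The gripper opens to 85 mm and grips with 20 to 120 N. Pads are 22 mm wide; open, the fingers measure 114 mm over their backs; the gripper's body (76 mm by 85 mm) begins 54 mm behind the grasp point. The pads swing forward as they close: fully open they stand 13 mm farther back than shut.
Start: joints at [1.033, 0.313, 1.498, -0, 1.331, -0.223], TCP at [162.567, 499.203, 231.294] pointing down, gripper open.
Joint ranges: [-2.94, 2.94], [-0.97, 2.17], [0.19, 2.56], [-1.23, 4.37], [0.02, 3.11], [-2.88, 2.88]. Speed limits (rad/s): [2.39, 2.39, 3.01, 3.14, 3.14, 3.14].

## Interface

Orientations are given as a unit quaternion [w, x, y, z].
In Python, from rig import sense, eyes, ctrl gives the robot as it stands. The module is installed in compiled form; this text tells all that it offers.
- The arm moves only by the shell command python3 -m handwheel 'ROWS' [FORCE]. ROWS is JSON, a list of rows, each an object of numbers: "grip": the finger opening in mm, from 0 to 85.4; "tx", "ty", "tz": the shift along the tool's x, y, z in mm; "wx", "wy", "wz": the turn, a rotation vector about the tool's x, y, z in rad. In form: [{"grip": .., "tx": .., "ty": .., "tz": .., "wx": .., "wy": .., "wz": ..}, ...]. A call has 1 to 10 rows; each row shifts and turns the commanded pose from where the row before left it, along the tool's axes as they then stand; what a row does not reach is not made up. A row lasts 1/12 s, in which the tool goes at most 41.7 mm and 7.16 degrees, less where a joint would pass 70% of its speed; a pose out of reach is approached as far as the arm can. A call is refused whole if a number of a shift passes 41.7 or a number of a turn 0.125, either way. A call with a gripper value outside its range is refused whole. The fingers move at their own pace and stop on an object; FORCE is the grip in N (left out, the last holds). Time passes only in rows, so rows that do not move let the fingers close. It gives the time, the measured TCP pose, the force and the opening at its end, in the units of the state.
- sense(): the state, without advancing time (a new reading comes with each control period).
- eyes.capture(name): name is "side" or "top"; returns a dict with "pixels" (400x640x3 uint8, red, green, blue), "mtx" (3x3 intrinsics, pixels), "R" (3x3) and "t" (3): a world point X has camera coordinates R X + t. Camera axes: x right, y down, z forward; pixel columns grow to the right and rows downward; lengths in mm; the calibration is good to about 2 mm. A picture is of the moment at which its call begins. There is no depth.
- ctrl.finish_job(): hands the job in, once; it reports no verdict.
The state is a dict: "time_s": time; "joints": joint angles; "dq": joint speeds; "tau": joint torques, N m; "eef_pos": TCP position; "ee_rot": TCP orientation; "force": force on the tool from outside, world axes, zero at the start; "wrist_torque": the same for the moment, N m; "grip_width": opening from 0.0 (shut) to 1.0 (fully open).
Only numpy, scipy, OpenCV 4.12 (cv2) and the standard library are available. Lean on these libraries where they do the work, as an engineer would, in place of code of your own. Each camera call takes 0.05 s, during which the arm holds its last target.

## Working session

There is one attempt and no reset: what is moved stays moved. The work goes in short steps, Python scripts to look and compute and a shell command to move; the robot and the scene stay as the last step left them, time stands still between calls to the robot, and variables do not carry over. Pictures are saved under pics/ and viewed, and the job is handed in when it is done.

```bash
mkdir -p pics; ls; cat > h.py <<'E'
from rig import sense, eyes, ctrl
import numpy as np, cv2
def cap(n,f):
    d=eyes.capture(n); cv2.imwrite(f,d['pixels'][:,:,::-1]); 
    np.savez('cal_'+n,**{k:np.array(d[k]) for k in('mtx','R','t')},pixels=d['pixels']); return d
def ld(n): return np.load('cal_'+n+'.npz')
def ray(n,u,v,z):
    d=ld(n); R,t,K=d['R'],d['t'].ravel(),d['mtx']
    c=-R.T@t; r=R.T@np.linalg.solve(K,[u,v,1.]); return c+r*(z-c[2])/r[2]
def proj(n,X):
    d=ld(n); p=d['mtx']@(d['R']@np.array(X,float)+d['t'].ravel()); return p[:2]/p[2]
def crop(n,x0,y0,x1,y1,s,f):
    im=ld(n)['pixels'][y0:y1,x0:x1,::-1]; cv2.imwrite(f,cv2.resize(im,None,fx=s,fy=s,interpolation=cv2.INTER_CUBIC))
E
python3 - <<'E'
from h import *
for n in('side','top'):
    d=cap(n,f'pics/{n}0.png'); print(n,-d['R'].T@np.ravel(d['t']))
print(sense())
E
```

```text
pics
side [  -3.7558007  -701.98902555  713.63051905]
top [ 384.04863652   61.03351423 1381.35544468]
{'time_s': 0.1, 'joints': array([ 1.03257177e+00,  3.13442631e-01,  1.49832291e+00, -6.78007330e-06,
        1.33101543e+00, -2.23395218e-01]), 'dq': array([ 0.00056958, -0.00031101, -0.00107412, -0.00025226, -0.00058607,
       -0.00021907]), 'tau': array([ 2.82132984e-03, -4.12898040e+01, -2.60141873e+01, -1.90088249e-04,
        3.01519911e-03,  4.49265610e-05]), 'eef_pos': array([162.46457598, 499.00020443, 230.7818249 ]), 'ee_rot': array([-0.69797309,  0.69875489, -0.11100326,  0.11069528]), 'force': array([ 0.76556364,  1.0012955 , -0.19231644]), 'wrist_torque': array([0.02675248, 0.0161386 , 0.00533433]), 'grip_width': 0.9985481302026173}
```

View pics/side0.png

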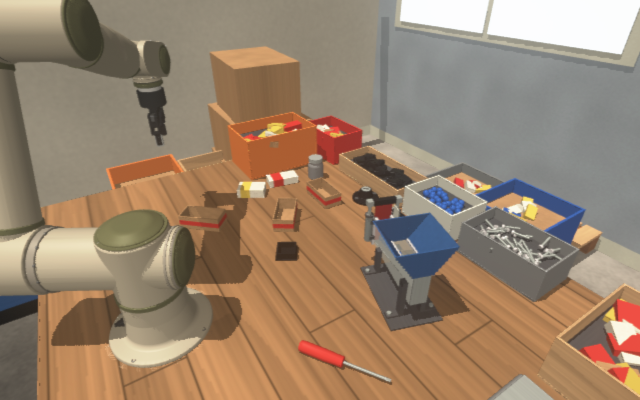

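View pics/top0.png

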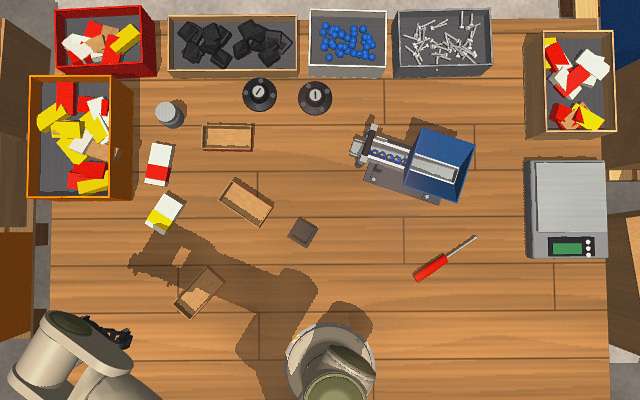

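Three carton candidates in the top view are at (228,137), (246,202) and (200,292). The first looks farthest from the base at about (330,365), so I'll check that with distances and crops.

```bash
python3 - <<'E'
from h import *
for u,v in((228,137),(246,202),(200,292)):
    p=ray('top',u,v,22);print((u,v),p,np.hypot(*p[:2]))
crop('top',190,110,270,160,10,'pics/c1.png')
crop('top',340,105,480,210,5.7,'pics/d1.png')
crop('side',290,165,360,215,10,'pics/c1s.png')
crop('side',340,180,470,330,4,'pics/d1s.png')
E
```

```text
(228, 137) [618.09944701 266.32233702  22.        ] 673.0338131107683
(246, 202) [443.19159922 218.00656213  22.        ] 493.90854897528504
(200, 292) [206.1014032  339.38585371  22.        ] 397.0649142139348
```

View pics/c1.png

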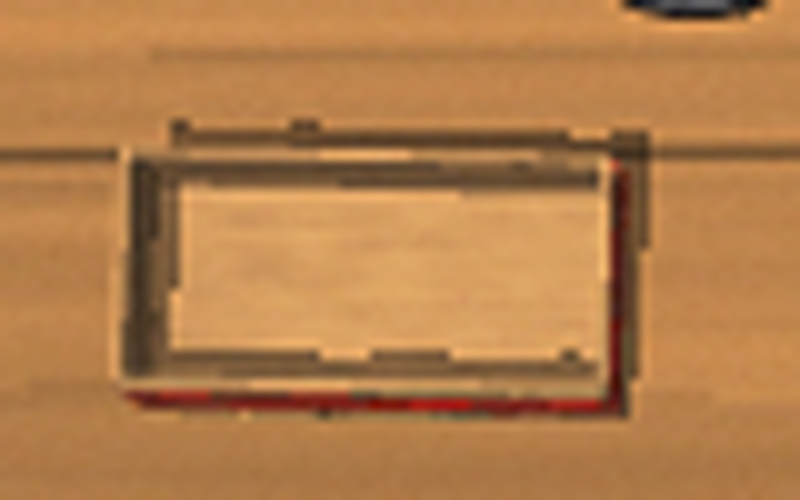

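View pics/d1.png

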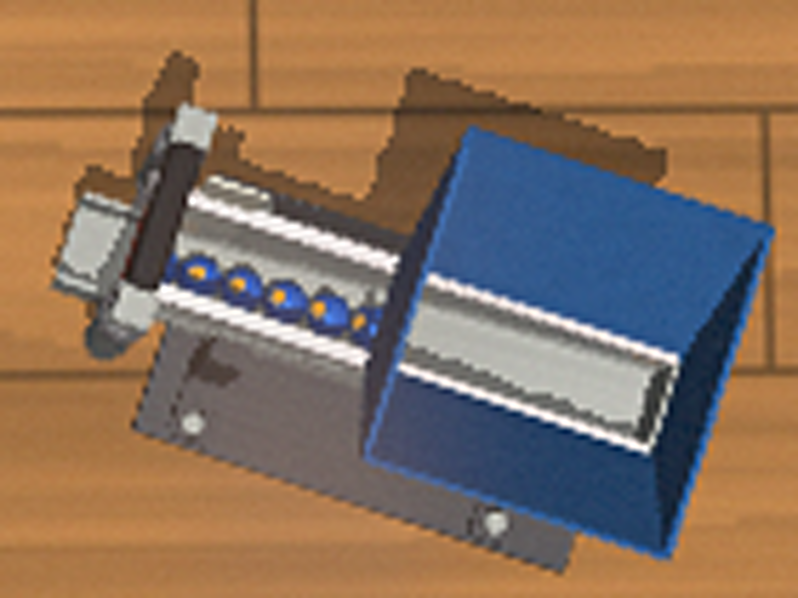

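View pics/c1s.png

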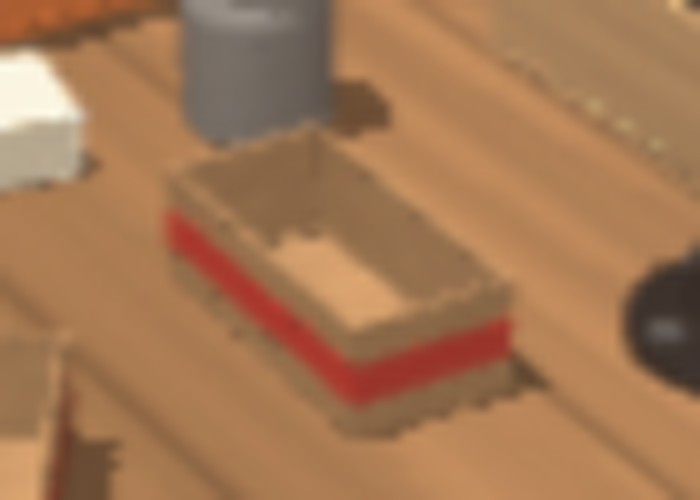

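View pics/d1s.png

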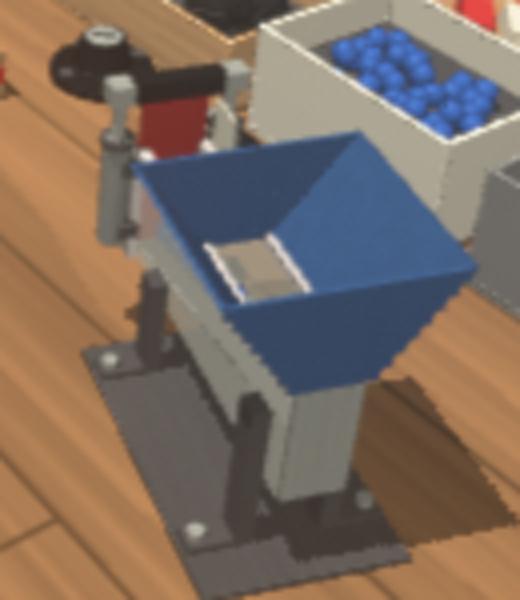

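The farthest one is the top candidate: 673 mm, against 494 and 397 for the others. The crops confirm an open carton with a red band, rim corners in the top view at about (202.5,125), (251.5,126), (250.5,149) and (202,149). The dispenser crop shows the lip edge near (352,148) and the black bar centre near (368.5,142.7).

```bash
python3 - <<'E'
from h import *
c=np.array([ray('top',190+x/10,110+y/10,45) for x,y in((123,152),(614,157),(608,392),(122,386))])
print('carton rim',c[:,:2].round(1),c.mean(0)); 
print([np.linalg.norm(c[i]-c[(i+1)%4]).round(1) for i in range(4)])
L=(c[0]-c[1]+c[3]-c[2])[:2]; print('long ang',np.degrees(np.arctan2(L[1],L[0])))
f=lambda x,y,z: ray('top',340+x/5.7,105+y/5.7,z)
# bar ends
b=np.array([f(x,y,200) for x,y in((168,145),(202,150),(160,290),(124,280))]); print('bar',b[:,:2].round(1),b.mean(0))
for a,bb,z in(((190,200),(395,268),147),((160,290),(365,360),147),((472,127),(773,232),215),((368,458),(668,556),215)):
    v=(f(*a,z)-f(*bb,z))[:2]; print('axis out ang',np.degrees(np.arctan2(v[1],v[0])),np.linalg.norm(v))
h=np.array([f(*p,215) for p in((472,127),(773,232),(668,556),(368,458))]);print('hopper c',h.mean(0))
print('lip',f(85,197,85),f(55,288,85),f(70,243,62))
crop('top',345,110,385,150,15,'pics/d2.png')
crop('side',360,190,410,250,12,'pics/d2s.png')
E
```

```text
carton rim [[645.9 330.8]
 [643.9 201.1]
 [581.4 202.7]
 [583.7 330.7]] [613.73265168 266.3346711   45.        ]
[np.float64(129.7), np.float64(62.5), np.float64(128.0), np.float64(62.2)]
long ang 89.02137196231917
bar [[ 601.   -90.9]
 [ 598.9 -104.8]
 [ 541.3  -86.8]
 [ 545.5  -72.2]] [571.64563967 -88.65852983 200.        ]
axis out ang 71.15602884585503 92.19179616420065
axis out ang 70.67646620556222 92.30208303814169
axis out ang 70.21896227540873 128.54786482726848
axis out ang 71.47190286641035 126.50018018884509
hopper c [ 516.92000778 -250.21344262  215.        ]
lip [598.77976911 -68.04973372  85.        ] [557.74162855 -54.12597588  85.        ] [581.45854749 -63.24590773  62.        ]
```

View pics/d2.png

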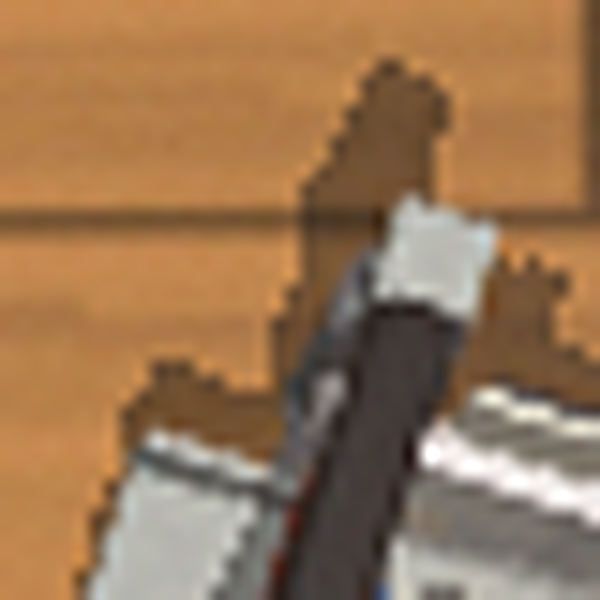

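View pics/d2s.png

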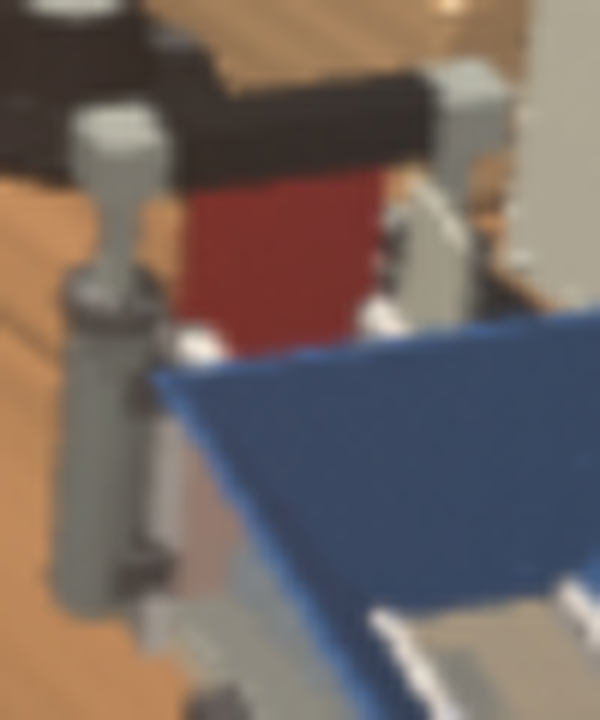

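```bash
python3 - <<'E'
from h import *
from scipy.spatial.transform import Rotation as Ro
s=sense(); R=Ro.from_quat(s['ee_rot'],scalar_first=True).as_matrix(); print(R.round(3))
print('jaw ang',np.degrees(np.arctan2(R[1,2],R[0,2])),ctrl.pinch_z)
for u,v in((260,95),(314,98),(170,113)): print(ray('top',u,v,20))
print(ray('top',314,116,5),ray('top',331,98,5))
E
```

```text
[[ 0.951 -0.001  0.31 ]
 [-0.31  -0.001  0.951]
 [-0.    -1.    -0.001]]
jaw ang 71.9617086218941 18.700000000000003
[732.24915943 180.48001802  20.        ]
[723.24862749  34.70843147  20.        ]
[684.49499905 422.92832359  20.        ]
[677.35288222  34.76683525   5.        ] [726.73054388 -12.00095551   5.        ]
```

```bash
python3 -m handwheel '[{"tx":20,"tz":-2},{"tx":35,"tz":-4.5},{"tx":35,"tz":-4.5},{"tx":35,"tz":-4.5},{"tx":35,"tz":-4.5},{"tx":35,"tz":-4.5},{"tx":35,"tz":-4.5},{"tx":35,"tz":-4.5},{"tx":35,"tz":-4.5},{"tx":35,"tz":-4.5}]' 25
python3 -m handwheel '[{"tx":35,"tz":-4.5},{"tx":35,"tz":-4.5},{"tx":35,"tz":-4.5},{"tx":35,"tz":-4.5},{"tx":20,"tz":-3},{"wy":0.06},{"wy":0.12},{"wy":0.12},{"wy":0.12},{"wy":0.12}]'
python3 -m handwheel '[{"wy":0.12},{"wy":0.12},{"wy":0.12},{"wy":0.12},{"wy":0.12},{"wy":0.1},{"wy":0.03},{"wy":0},{"wy":0}]'
cat >> h.py <<'E'
from scipy.spatial.transform import Rotation as Ro
def st(tgt=None,yaw=None):
    s=sense(); R=Ro.from_quat(s['ee_rot'],scalar_first=True).as_matrix(); a=np.degrees(np.arctan2(R[1,2],R[0,2]))
    print('t',s['time_s'],'p',s['eef_pos'].round(1),'yaw',a.round(2),'tooly',R[:,1].round(3),'F',s['force'].round(1),'w',round(s['grip_width'],3),'q6',s['joints'][5].round(2))
    if tgt is not None: print('to go tool',(R.T@(np.array(tgt)-s['eef_pos'])).round(1))
    if yaw is not None: print('wy',-np.radians(yaw-a))
    return s
E
python3 -c "
from h import *
st([614,284.5,231],-1)
cap('top','pics/t1.png');cap('side','pics/s1.png')"
```

```text
t 0.1 p [162.5 499.  230.8] yaw 71.96 tooly [-0.001 -0.001 -1.   ] F [ 0.8  1.  -0.2] w 0.999 q6 -0.22
to go tool [ 4.958e+02 -3.000e-01 -6.410e+01]
wy 1.2734220433327865invalid input
invalid input
invalid input
```

View pics/t1.png

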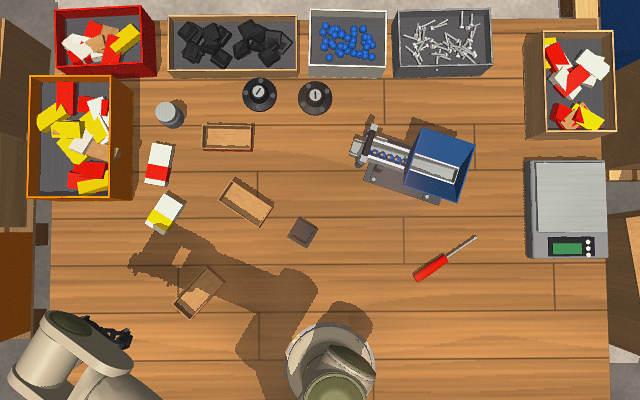

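The calls were refused because every key has to be present in each row. The scene hasn't changed, so I'll resend the rows in full.

```bash
python3 -m handwheel '[{"grip":85,"tx":20,"ty":0,"tz":-2,"wx":0,"wy":0,"wz":0},{"grip":85,"tx":35,"ty":0,"tz":-4.5,"wx":0,"wy":0,"wz":0},{"grip":85,"tx":35,"ty":0,"tz":-4.5,"wx":0,"wy":0,"wz":0},{"grip":85,"tx":35,"ty":0,"tz":-4.5,"wx":0,"wy":0,"wz":0},{"grip":85,"tx":35,"ty":0,"tz":-4.5,"wx":0,"wy":0,"wz":0},{"grip":85,"tx":35,"ty":0,"tz":-4.5,"wx":0,"wy":0,"wz":0},{"grip":85,"tx":35,"ty":0,"tz":-4.5,"wx":0,"wy":0,"wz":0},{"grip":85,"tx":35,"ty":0,"tz":-4.5,"wx":0,"wy":0,"wz":0},{"grip":85,"tx":35,"ty":0,"tz":-4.5,"wx":0,"wy":0,"wz":0},{"grip":85,"tx":35,"ty":0,"tz":-4.5,"wx":0,"wy":0,"wz":0}]' 25 && python3 -m handwheel '[{"grip":85,"tx":35,"ty":0,"tz":-4.5,"wx":0,"wy":0,"wz":0},{"grip":85,"tx":35,"ty":0,"tz":-4.5,"wx":0,"wy":0,"wz":0},{"grip":85,"tx":35,"ty":0,"tz":-4.5,"wx":0,"wy":0,"wz":0},{"grip":85,"tx":35,"ty":0,"tz":-4.5,"wx":0,"wy":0,"wz":0},{"grip":85,"tx":20,"ty":0,"tz":-3,"wx":0,"wy":0,"wz":0},{"grip":85,"tx":0,"ty":0,"tz":0,"wx":0,"wy":0.06,"wz":0},{"grip":85,"tx":0,"ty":0,"tz":0,"wx":0,"wy":0.12,"wz":0},{"grip":85,"tx":0,"ty":0,"tz":0,"wx":0,"wy":0.12,"wz":0},{"grip":85,"tx":0,"ty":0,"tz":0,"wx":0,"wy":0.12,"wz":0},{"grip":85,"tx":0,"ty":0,"tz":0,"wx":0,"wy":0.12,"wz":0}]'
python3 -c "
from h import *
st([614,284.5,231],-1)"
```

```text
time_s: 1.03
eef_pos: [469.3, 354.0, 231.1]
ee_rot: [-0.698, 0.698, -0.111, 0.111]
force: [-0.0, 0.4, 0.4]
grip_width: 0.99
time_s: 1.87
eef_pos: [613.5, 285.5, 230.9]
ee_rot: [-0.642, 0.643, -0.295, 0.295]
force: [-0.1, -0.0, 0.4]
grip_width: 0.994
t 1.8667 p [613.5 285.5 230.9] yaw 40.68 tooly [-0.001 -0.    -1.   ] F [-0.1 -0.   0.4] w 0.994 q6 -0.45
to go tool [ 1.1 -0.1 -0.3]
wy 0.7274685869334695
```

```bash
python3 -m handwheel '[{"grip":85,"tx":0,"ty":20,"tz":0,"wx":0,"wy":0.12,"wz":0},{"grip":85,"tx":0,"ty":20,"tz":0,"wx":0,"wy":0.12,"wz":0},{"grip":85,"tx":0,"ty":20,"tz":0,"wx":0,"wy":0.12,"wz":0},{"grip":85,"tx":0,"ty":20,"tz":0,"wx":0,"wy":0.12,"wz":0},{"grip":85,"tx":0,"ty":20,"tz":0,"wx":0,"wy":0.12,"wz":0},{"grip":85,"tx":0,"ty":0,"tz":0,"wx":0,"wy":0.1,"wz":0},{"grip":85,"tx":0,"ty":0,"tz":0,"wx":0,"wy":0,"wz":0},{"grip":85,"tx":0,"ty":0,"tz":0,"wx":0,"wy":0,"wz":0}]'
python3 -c "
from h import *
st([614,284.5,7],-1)
cap('top','pics/t2.png');cap('side','pics/s2.png')
crop('top',180,80,330,190,5,'pics/t2c.png')
crop('side',250,50,400,220,4,'pics/s2c.png')"
```

```text
time_s: 2.53
eef_pos: [613.7, 285.6, 131.5]
ee_rot: [0.505, -0.505, 0.495, -0.495]
force: [0.6, 0.1, 0.2]
grip_width: 0.993
t 2.5333 p [613.7 285.6 131.5] yaw 1.1 tooly [ 0.  0. -1.] F [0.6 0.1 0.2] w 0.993 q6 0.24
to go tool [  1.1 124.5   0.2]
wy 0.03662360630506955
```

View pics/t2c.png

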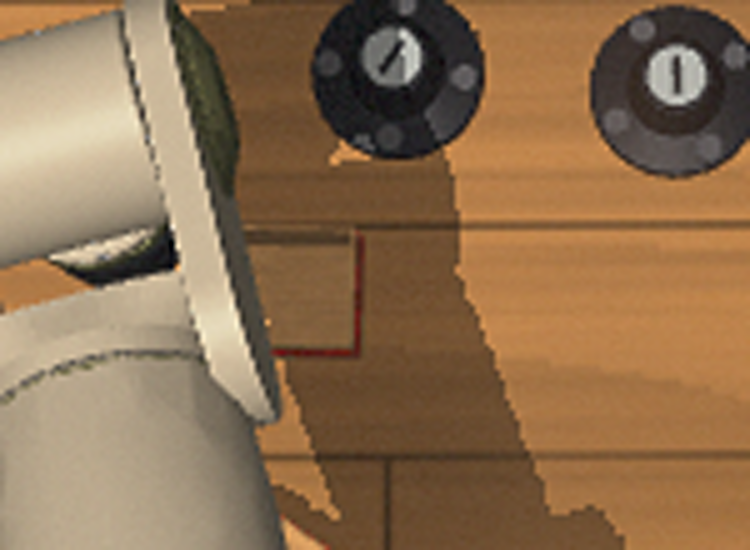

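View pics/s2c.png

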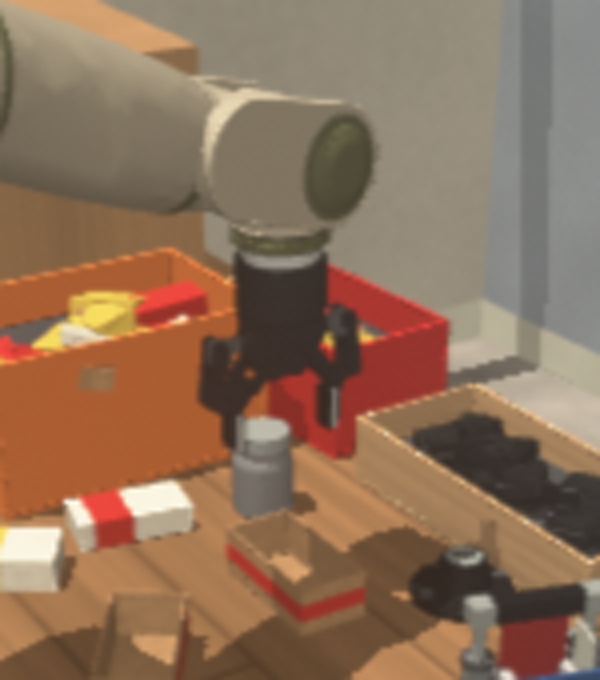

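The gripper hangs above the carton with its jaws across the carton's width. I'll lower it and close lightly.

```bash
python3 -m handwheel '[{"grip":85,"tx":0.6,"ty":25,"tz":0.2,"wx":0,"wy":0.036,"wz":0},{"grip":85,"tx":0.5,"ty":30,"tz":0,"wx":0,"wy":0,"wz":0},{"grip":85,"tx":0,"ty":30,"tz":0,"wx":0,"wy":0,"wz":0},{"grip":85,"tx":0,"ty":22,"tz":0,"wx":0,"wy":0,"wz":0},{"grip":85,"tx":0,"ty":12,"tz":0,"wx":0,"wy":0,"wz":0},{"grip":85,"tx":0,"ty":5.5,"tz":0,"wx":0,"wy":0,"wz":0},{"grip":85,"tx":0,"ty":0,"tz":0,"wx":0,"wy":0,"wz":0}]' 25
python3 -c "
from h import *
st([614,284.5,7],-1)
cap('side','pics/s3.png')
crop('side',250,100,400,220,5,'pics/s3c.png')"
```

```text
time_s: 3.22
eef_pos: [613.8, 284.5, 6.7]
ee_rot: [0.495, -0.495, 0.505, -0.505]
force: [0.0, 0.6, 0.6]
grip_width: 1.0
t 3.2167 p [613.8 284.5   6.7] yaw -1.1 tooly [-0. -0. -1.] F [0.  0.6 0.6] w 1.0 q6 0.28
to go tool [ 0.  -0.3  0.2]
wy -0.0016850585344293308
```

View pics/s3c.png

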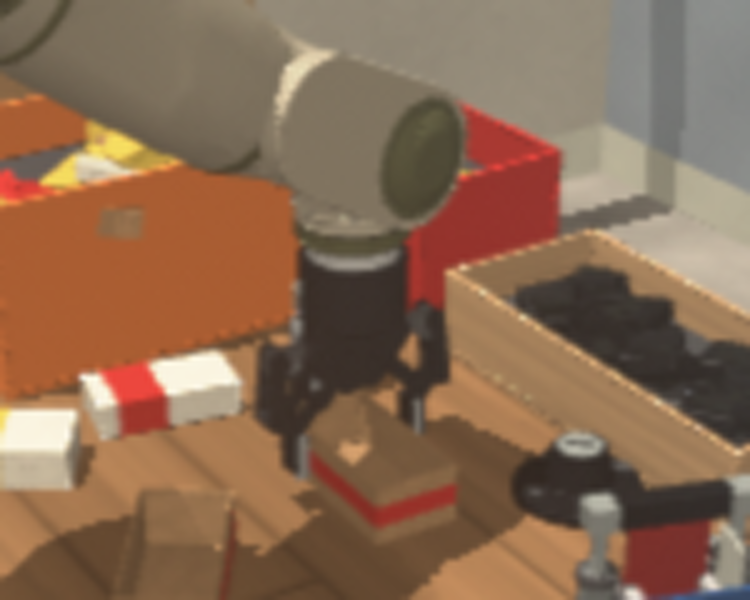

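The fingers straddle the carton, so I'll close gently.

```bash
python3 -m handwheel '[{"grip":78,"tx":0,"ty":0,"tz":0,"wx":0,"wy":0,"wz":0},{"grip":74,"tx":0,"ty":0,"tz":0,"wx":0,"wy":0,"wz":0},{"grip":70,"tx":0,"ty":0,"tz":0,"wx":0,"wy":0,"wz":0},{"grip":67,"tx":0,"ty":0,"tz":0,"wx":0,"wy":0,"wz":0},{"grip":65,"tx":0,"ty":0,"tz":0,"wx":0,"wy":0,"wz":0},{"grip":63,"tx":0,"ty":0,"tz":0,"wx":0,"wy":0,"wz":0},{"grip":60,"tx":0,"ty":0,"tz":0,"wx":0,"wy":0,"wz":0},{"grip":58,"tx":0,"ty":0,"tz":0,"wx":0,"wy":0,"wz":0},{"grip":58,"tx":0,"ty":0,"tz":0,"wx":0,"wy":0,"wz":0}]' 25
python3 -m handwheel '[{"grip":58,"tx":0,"ty":0,"tz":0,"wx":0,"wy":0,"wz":0},{"grip":58,"tx":0,"ty":0,"tz":0,"wx":0,"wy":0,"wz":0},{"grip":58,"tx":0,"ty":-4,"tz":0,"wx":0,"wy":0,"wz":0},{"grip":58,"tx":0,"ty":-8,"tz":0,"wx":0,"wy":0,"wz":0},{"grip":58,"tx":0,"ty":-12,"tz":0,"wx":0,"wy":0,"wz":0},{"grip":58,"tx":0,"ty":-12,"tz":0,"wx":0,"wy":0,"wz":0},{"grip":58,"tx":0,"ty":-4,"tz":0,"wx":0,"wy":0,"wz":0},{"grip":58,"tx":0,"ty":0,"tz":0,"wx":0,"wy":0,"wz":0}]'
python3 -c "
from h import *
st([614.5,30,60],-19)
cap('side','pics/s4.png')
crop('side',250,100,400,220,5,'pics/s4c.png')"
```

```text
time_s: 4.02
eef_pos: [614.1, 284.6, 7.4]
ee_rot: [-0.495, 0.495, -0.505, 0.505]
force: [-0.4, -0.1, 5.2]
grip_width: 0.745
time_s: 4.68
eef_pos: [614.6, 284.7, 48.9]
ee_rot: [-0.496, 0.494, -0.504, 0.506]
force: [0.1, 0.3, 0.1]
grip_width: 0.746
t 4.6833 p [614.6 284.7  48.9] yaw -1.15 tooly [ 0.003  0.001 -1.   ] F [0.1 0.3 0.1] w 0.746 q6 0.28
to go tool [254.7 -11.3   5. ]
wy 0.31161929201221017
```

View pics/s4c.png

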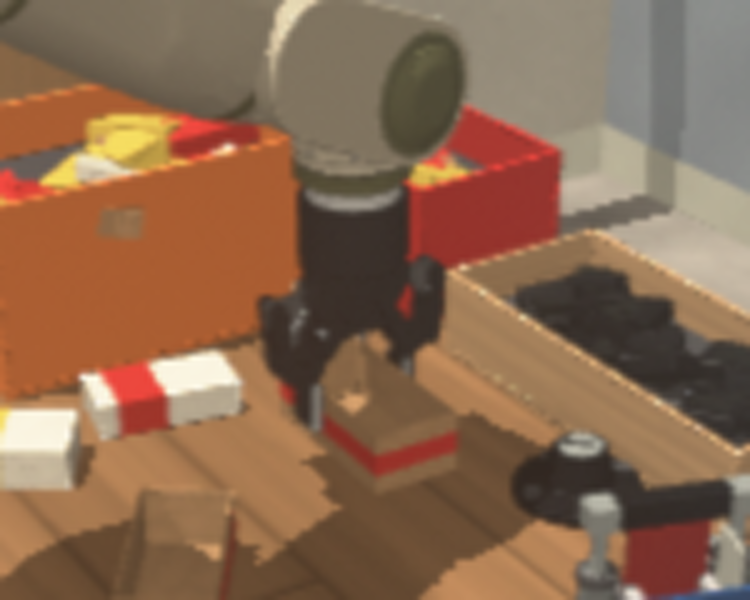

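The carton is lifted level with an opening of 63.6 mm, which matches its width. I'll carry it toward the dispenser.

```bash
python3 -m handwheel '[{"grip":58,"tx":10,"ty":0,"tz":0,"wx":0,"wy":0,"wz":0},{"grip":58,"tx":20,"ty":0,"tz":0,"wx":0,"wy":0,"wz":0},{"grip":58,"tx":30,"ty":0,"tz":0,"wx":0,"wy":0,"wz":0},{"grip":58,"tx":30,"ty":0,"tz":0,"wx":0,"wy":0,"wz":0},{"grip":58,"tx":30,"ty":0,"tz":0,"wx":0,"wy":0,"wz":0},{"grip":58,"tx":30,"ty":0,"tz":0,"wx":0,"wy":0,"wz":0},{"grip":58,"tx":30,"ty":0,"tz":0,"wx":0,"wy":0,"wz":0},{"grip":58,"tx":22,"ty":0,"tz":0,"wx":0,"wy":0.03,"wz":0},{"grip":58,"tx":12,"ty":0,"tz":0,"wx":0,"wy":0.06,"wz":0},{"grip":58,"tx":0,"ty":0,"tz":0,"wx":0,"wy":0.06,"wz":0}]' 25
python3 -m handwheel '[{"grip":58,"tx":0,"ty":0,"tz":0,"wx":0,"wy":0.06,"wz":0},{"grip":58,"tx":0,"ty":0,"tz":0,"wx":0,"wy":0.06,"wz":0},{"grip":58,"tx":0,"ty":0,"tz":0,"wx":0,"wy":0.04,"wz":0},{"grip":58,"tx":0,"ty":0,"tz":0,"wx":0,"wy":0,"wz":0},{"grip":58,"tx":0,"ty":0,"tz":0,"wx":0,"wy":0,"wz":0}]'
python3 -c "
from h import *
st([613.5,30.3,49],-19.1)
cap('side','pics/s5.png');cap('top','pics/t5.png')
crop('side',280,120,430,240,5,'pics/s5c.png');crop('top',240,70,400,190,5,'pics/t5c.png')"
```

```text
time_s: 5.57
eef_pos: [608.6, 67.1, 46.2]
ee_rot: [0.454, -0.455, 0.542, -0.542]
force: [0.4, -0.3, -1.0]
grip_width: 0.747
time_s: 5.98
eef_pos: [608.7, 70.0, 46.3]
ee_rot: [0.411, -0.412, 0.575, -0.575]
force: [-0.0, 0.4, 0.0]
grip_width: 0.749
t 5.9833 p [608.7  70.   46.3] yaw -18.85 tooly [-0.001 -0.    -1.   ] F [-0.   0.4  0. ] w 0.749 q6 0.25
to go tool [36.1 -2.7 17.3]
wy 0.004334835517346228
```

View pics/s5c.png

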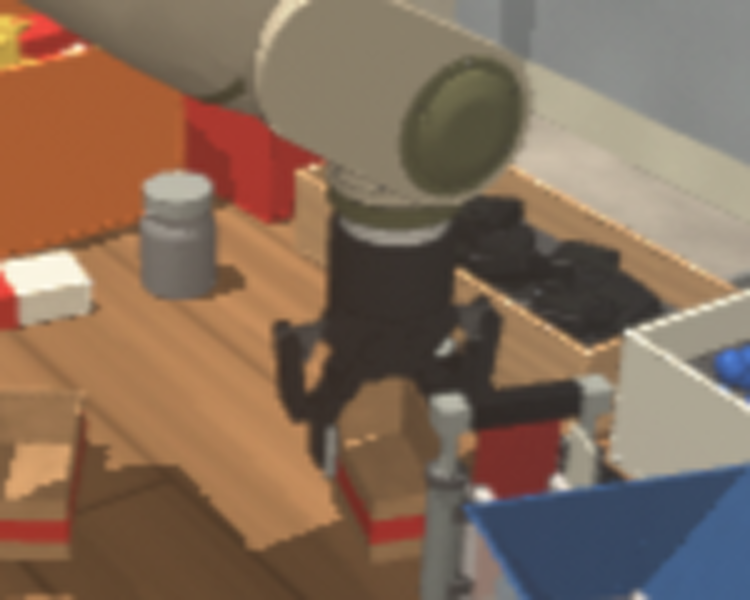

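View pics/t5c.png

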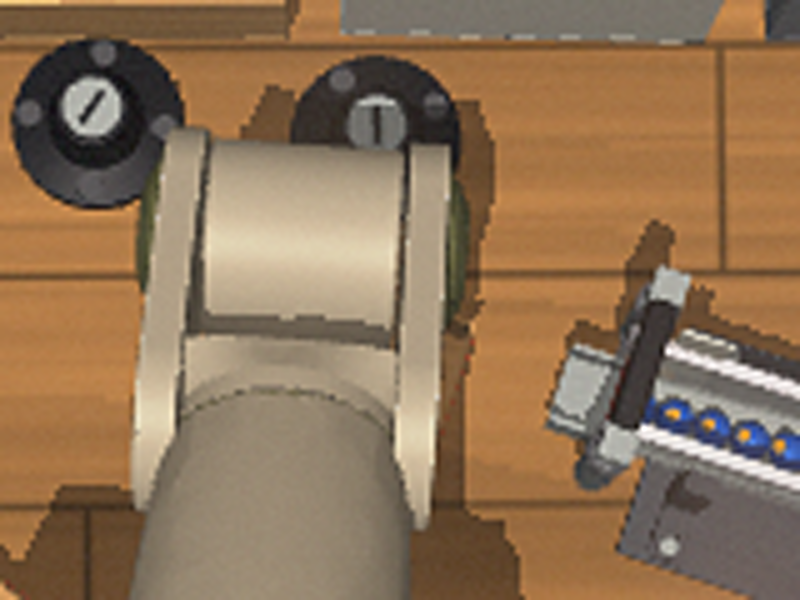

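```bash
python3 - <<'E'
from h import *
def rayy(n,u,v,y):
    d=ld(n); R,t,K=d['R'],d['t'].ravel(),d['mtx']
    c=-R.T@t; r=R.T@np.linalg.solve(K,[u,v,1.]); return c+r*(y-c[1])/r[1]
for u,v in((280+450/5,120+192/5),(280+465/5,120+55/5),(280+400/5,120+235/5)):
    print(rayy('side',u,v,5),rayy('side',u,v,20))
for z in(250,300): print([ray('top',240+x/5,70+y/5,z)[:2].round() for x,y in((470,240),(135,500),(430,525),(300,145),(140,240))])
E
```

```text
[596.65653953   5.         268.22356582] [609.39533006  20.         258.77348377]
[600.25561709   5.         345.20744214] [613.0707683   20.         337.39070672]
[564.1985167    5.         251.48046866] [576.24865391  20.         241.67515273]
[array([620.,  -5.]), array([504., 145.]), array([492.,  14.]), array([664.,  71.]), array([621., 142.])]
[array([610.,  -2.]), array([499., 141.]), array([488.,  16.]), array([651.,  70.]), array([611., 139.])]
```

The wrist's side disc would be about 228 mm up, against the bar top at 200 mm, so sliding in while gripped is clear. I'll go to the point 80 mm out and lower.

```bash
python3 -m handwheel '[{"grip":58,"tx":6,"ty":0,"tz":3,"wx":0,"wy":0.004,"wz":0},{"grip":58,"tx":12,"ty":0,"tz":6,"wx":0,"wy":0,"wz":0},{"grip":58,"tx":12,"ty":0,"tz":6,"wx":0,"wy":0,"wz":0},{"grip":58,"tx":6,"ty":0,"tz":2.3,"wx":0,"wy":0,"wz":0},{"grip":58,"tx":0,"ty":6,"tz":0,"wx":0,"wy":0,"wz":0},{"grip":58,"tx":0,"ty":12,"tz":0,"wx":0,"wy":0,"wz":0},{"grip":58,"tx":0,"ty":10,"tz":0,"wx":0,"wy":0,"wz":0},{"grip":58,"tx":0,"ty":5,"tz":0,"wx":0,"wy":0,"wz":0},{"grip":58,"tx":0,"ty":2,"tz":0,"wx":0,"wy":0,"wz":0},{"grip":58,"tx":0,"ty":0,"tz":0,"wx":0,"wy":0,"wz":0}]' 25
python3 -c "
from h import *
st([613.5,30.3,7],-19.1)
cap('side','pics/s6.png');cap('top','pics/t6.png')
crop('side',280,120,430,240,5,'pics/s6c.png');crop('top',260,70,420,190,5,'pics/t6c.png')"
```

```text
time_s: 6.92
eef_pos: [613.3, 31.2, 10.9]
ee_rot: [0.41, -0.41, 0.576, -0.576]
force: [0.5, 0.5, -0.2]
grip_width: 0.747
t 6.9167 p [613.3  31.2  10.9] yaw -19.11 tooly [-0.001  0.    -1.   ] F [ 0.5  0.5 -0.2] w 0.747 q6 0.19
to go tool [0.8 3.9 0.5]
wy -0.00012211434051225922
```

View pics/s6c.png

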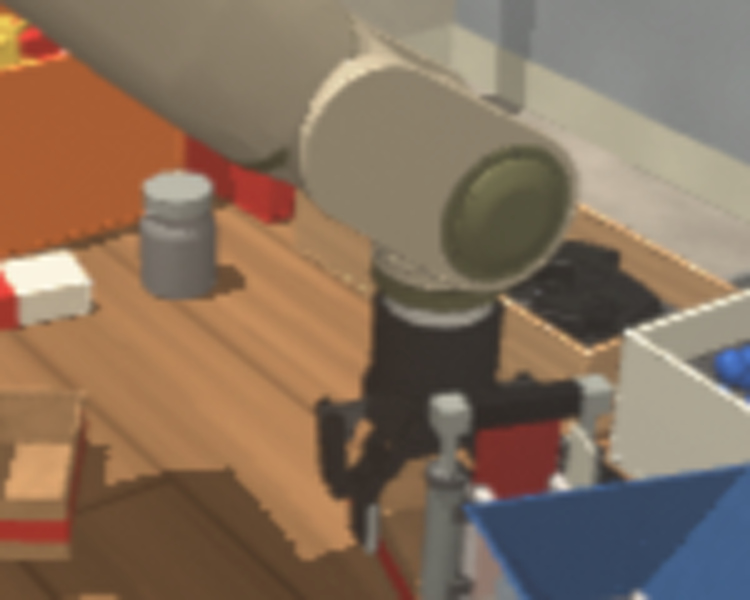

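View pics/t6c.png

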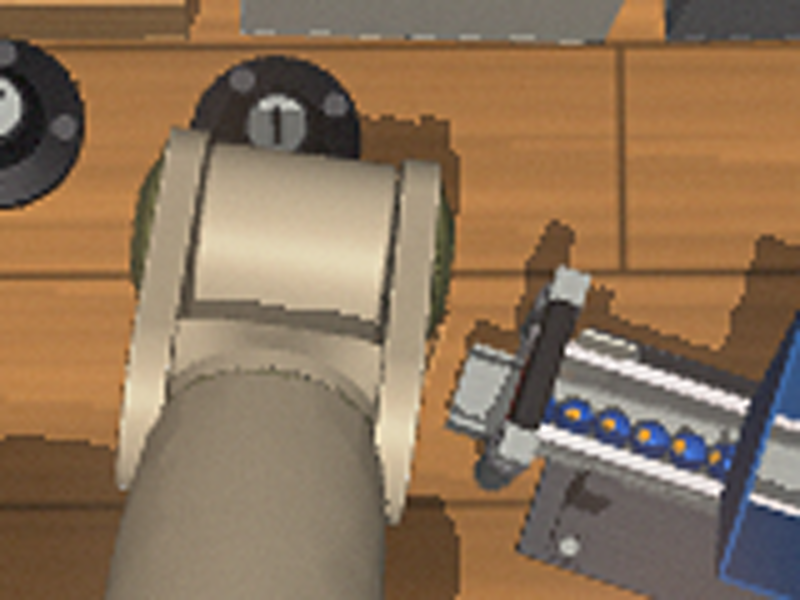

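```bash
python3 -m handwheel '[{"grip":58,"tx":0.5,"ty":2,"tz":0.5,"wx":0,"wy":0,"wz":0},{"grip":58,"tx":0,"ty":1.5,"tz":0,"wx":0,"wy":0,"wz":0},{"grip":58,"tx":0,"ty":0,"tz":0,"wx":0,"wy":0,"wz":0}]' 25
python3 -c "
from h import *
st([600.5,-7.5,7],-19.1)"
```

```text
time_s: 7.27
eef_pos: [614.0, 30.2, 8.2]
ee_rot: [0.41, -0.41, 0.576, -0.576]
force: [-0.9, 0.0, -0.3]
grip_width: 0.744
t 7.2667 p [614.   30.2   8.2] yaw -19.13 tooly [-0. -0. -1.] F [-0.9  0.  -0.3] w 0.744 q6 0.19
to go tool [40.   1.2 -0.3]
wy -0.0006012990925901467
```

```bash
python3 -m handwheel '[{"grip":58,"tx":0,"ty":0.8,"tz":-0.2,"wx":0,"wy":0,"wz":0},{"grip":58,"tx":4,"ty":0,"tz":0,"wx":0,"wy":0,"wz":0},{"grip":58,"tx":7,"ty":0,"tz":0,"wx":0,"wy":0,"wz":0},{"grip":58,"tx":8,"ty":0,"tz":0,"wx":0,"wy":0,"wz":0},{"grip":58,"tx":8,"ty":0,"tz":0,"wx":0,"wy":0,"wz":0},{"grip":58,"tx":8,"ty":0,"tz":0,"wx":0,"wy":0,"wz":0},{"grip":58,"tx":5,"ty":0,"tz":0,"wx":0,"wy":0,"wz":0},{"grip":58,"tx":0,"ty":0,"tz":0,"wx":0,"wy":0,"wz":0},{"grip":58,"tx":0,"ty":0.5,"tz":0,"wx":0,"wy":0,"wz":0},{"grip":58,"tx":0,"ty":0,"tz":0,"wx":0,"wy":0,"wz":0}]' 25
python3 -c "
from h import *
st([600.5,-7.5,7],-19.1)
cap('side','pics/s7.png');cap('top','pics/t7.png')
crop('side',300,150,420,240,6,'pics/s7c.png');crop('top',280,90,400,180,6,'pics/t7c.png')"
```

```text
time_s: 8.1
eef_pos: [601.0, -7.6, 7.3]
ee_rot: [-0.41, 0.41, -0.576, 0.576]
force: [-0.5, -1.1, 3.2]
grip_width: 0.744
t 8.1 p [601.   -7.6   7.3] yaw -19.13 tooly [ 0.001 -0.    -1.   ] F [-0.5 -1.1  3.2] w 0.744 q6 0.13
to go tool [ 0.   0.3 -0.5]
wy -0.000600529704842282
```

View pics/s7c.png

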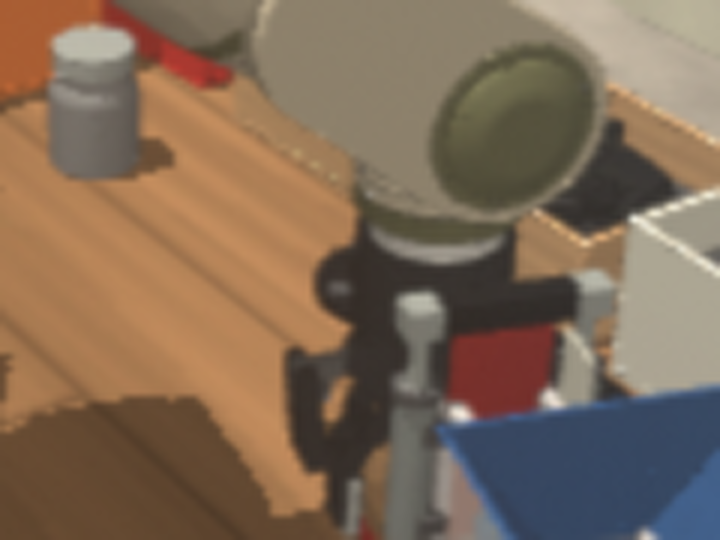

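View pics/t7c.png

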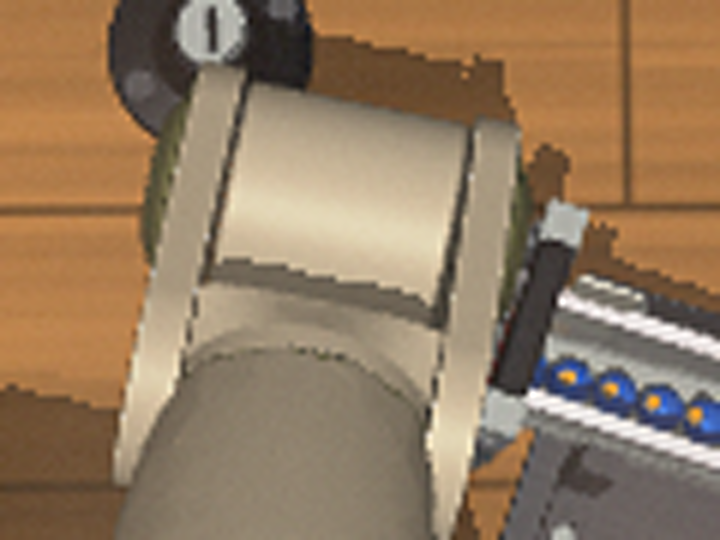

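The carton is pressed lightly on the bench (Fz 3 N) and the wrist is clear of the bar. I'll release it and raise straight up.

```bash
python3 -m handwheel '[{"grip":66,"tx":0,"ty":0,"tz":0,"wx":0,"wy":0,"wz":0},{"grip":70,"tx":0,"ty":0,"tz":0,"wx":0,"wy":0,"wz":0},{"grip":76,"tx":0,"ty":0,"tz":0,"wx":0,"wy":0,"wz":0},{"grip":78,"tx":0,"ty":0,"tz":0,"wx":0,"wy":0,"wz":0},{"grip":78,"tx":0,"ty":0,"tz":0,"wx":0,"wy":0,"wz":0},{"grip":78,"tx":0,"ty":0,"tz":0,"wx":0,"wy":0,"wz":0},{"grip":78,"tx":0,"ty":0,"tz":0,"wx":0,"wy":0,"wz":0},{"grip":78,"tx":0,"ty":-5,"tz":0,"wx":0,"wy":0,"wz":0},{"grip":78,"tx":0,"ty":-15,"tz":0,"wx":0,"wy":0,"wz":0},{"grip":78,"tx":0,"ty":-25,"tz":0,"wx":0,"wy":0,"wz":0}]' 25
python3 -m handwheel '[{"grip":78,"tx":0,"ty":-35,"tz":0,"wx":0,"wy":0,"wz":0},{"grip":78,"tx":0,"ty":-35,"tz":0,"wx":0,"wy":0,"wz":0},{"grip":78,"tx":0,"ty":-35,"tz":0,"wx":0,"wy":0,"wz":0},{"grip":78,"tx":0,"ty":-35,"tz":0,"wx":0,"wy":0,"wz":0},{"grip":78,"tx":-20,"ty":-35,"tz":0,"wx":0,"wy":0,"wz":0},{"grip":78,"tx":-40,"ty":-5,"tz":0,"wx":0,"wy":0,"wz":0},{"grip":78,"tx":-40,"ty":0,"tz":0,"wx":0,"wy":0,"wz":0},{"grip":78,"tx":-40,"ty":0,"tz":0,"wx":0,"wy":0,"wz":0},{"grip":78,"tx":-20,"ty":0,"tz":0,"wx":0,"wy":0,"wz":0},{"grip":78,"tx":0,"ty":0,"tz":0,"wx":0,"wy":0,"wz":0}]'
python3 -c "
from h import *
st([571.7,-90,230],70.9)
cap('side','pics/s8.png');cap('top','pics/t8.png')
crop('side',300,150,420,240,6,'pics/s8c.png');crop('top',290,90,410,180,6,'pics/t8c.png')"
```

```text
time_s: 9.03
eef_pos: [599.4, -7.3, 50.8]
ee_rot: [0.409, -0.411, 0.577, -0.575]
force: [0.0, 1.0, 0.3]
grip_width: 0.911
time_s: 9.87
eef_pos: [653.3, 147.9, 231.7]
ee_rot: [0.411, -0.411, 0.575, -0.575]
force: [-0.7, -0.9, -0.8]
grip_width: 0.912
t 9.8667 p [653.3 147.9 231.7] yaw -18.88 tooly [-0.     0.001 -1.   ] F [-0.7 -0.9 -0.8] w 0.912 q6 0.38
to go tool [251.5   1.5  -0.3]
wy -1.566936273135153
```

View pics/s8.png

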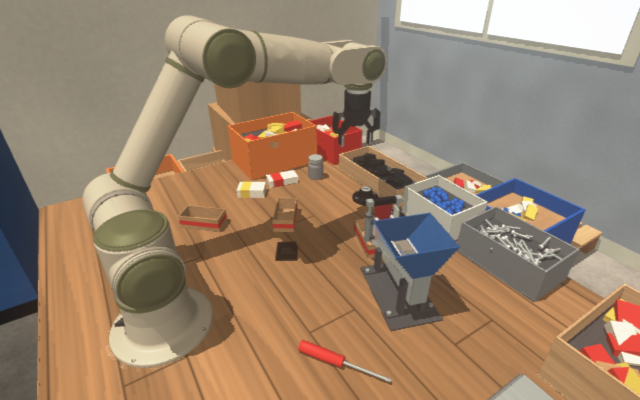

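View pics/t8c.png

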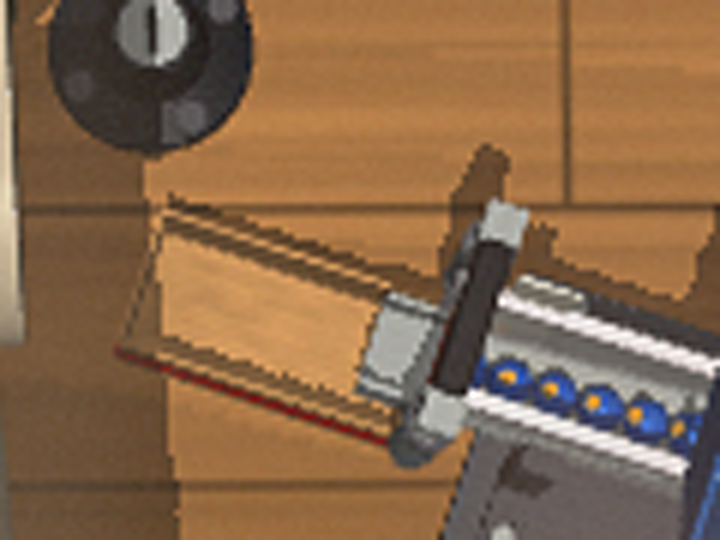

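The carton stands aligned under the lip, with its outer rim corners at about (317.5,124.7) and (310.3,147.6). I'll check the numbers.

```bash
python3 - <<'E'
from h import *
a=ray('top',290+165/6,90+208/6,45);b=ray('top',290+122/6,90+345/6,45)
o=np.array([np.cos(np.radians(70.9)),np.sin(np.radians(70.9))])
print(a,b,np.linalg.norm(a-b)); m=(a+b)[:2]/2; c=m-65*o; print('centre',c)
d=c-np.array([581.5,-62.3]); print('out',d@o,'lat',d@np.array([o[1],-o[0]]))
w=(a-b)[:2]; print('axis',np.degrees(np.arctan2(w[1],w[0]))+90)
f=lambda x,y,z: ray('top',290+x/6,90+y/6,z)
print('bar',np.mean([f(x,y,200) for x,y in((485,240),(518,250),(466,395),(433,385))],0))
E
```

```text
[645.63907189  26.4404425   45.        ] [584.99254214  45.78816382  45.        ] 63.65796015479518
centre [594.04664359 -25.30737613]
out 39.06162603665773 lat -0.24871145302873027
axis 72.3060494796328
bar [571.68981269 -89.98129987 200.        ]
```

The carton centre is 39 mm out with a lateral error of 0.2 mm and about 1° of angle error. Next I turn the gripper 90° for the gate bar.

```bash
python3 -m handwheel '[{"grip":60,"tx":0,"ty":0,"tz":0,"wx":0,"wy":-0.06,"wz":0},{"grip":60,"tx":0,"ty":0,"tz":0,"wx":0,"wy":-0.12,"wz":0},{"grip":60,"tx":0,"ty":0,"tz":0,"wx":0,"wy":-0.12,"wz":0},{"grip":60,"tx":0,"ty":0,"tz":0,"wx":0,"wy":-0.12,"wz":0},{"grip":60,"tx":0,"ty":0,"tz":0,"wx":0,"wy":-0.12,"wz":0},{"grip":60,"tx":0,"ty":0,"tz":0,"wx":0,"wy":-0.12,"wz":0},{"grip":60,"tx":0,"ty":0,"tz":0,"wx":0,"wy":-0.12,"wz":0},{"grip":60,"tx":0,"ty":0,"tz":0,"wx":0,"wy":-0.12,"wz":0},{"grip":60,"tx":0,"ty":0,"tz":0,"wx":0,"wy":-0.12,"wz":0},{"grip":60,"tx":0,"ty":0,"tz":0,"wx":0,"wy":-0.12,"wz":0}]' 25
python3 -m handwheel '[{"grip":60,"tx":0,"ty":0,"tz":0,"wx":0,"wy":-0.12,"wz":0},{"grip":60,"tx":0,"ty":0,"tz":0,"wx":0,"wy":-0.12,"wz":0},{"grip":60,"tx":0,"ty":0,"tz":0,"wx":0,"wy":-0.12,"wz":0},{"grip":60,"tx":0,"ty":0,"tz":0,"wx":0,"wy":-0.06,"wz":0},{"grip":60,"tx":0,"ty":0,"tz":0,"wx":0,"wy":0,"wz":0},{"grip":60,"tx":0,"ty":0,"tz":0,"wx":0,"wy":0,"wz":0}]'
python3 -c "
from h import *
st([571.7,-90,230],70.9)"
```

```text
time_s: 10.8
eef_pos: [653.0, 141.9, 232.5]
ee_rot: [-0.656, 0.657, -0.262, 0.263]
force: [-1.3, 1.1, -0.8]
grip_width: 0.702
time_s: 11.3
eef_pos: [653.1, 142.4, 232.4]
ee_rot: [-0.696, 0.696, -0.122, 0.123]
force: [0.3, 0.1, 0.2]
grip_width: 0.705
t 11.3 p [653.1 142.4 232.4] yaw 70.04 tooly [ 0. -0. -1.] F [0.3 0.1 0.2] w 0.705 q6 -1.18
to go tool [   2.8    2.4 -246.2]
wy -0.015039125855194855
```

```bash
python3 -m handwheel '[{"grip":50,"tx":0,"ty":0,"tz":-15,"wx":0,"wy":-0.015,"wz":0},{"grip":50,"tx":0,"ty":0,"tz":-32,"wx":0,"wy":0,"wz":0},{"grip":50,"tx":0,"ty":0,"tz":-32,"wx":0,"wy":0,"wz":0},{"grip":50,"tx":0,"ty":0,"tz":-32,"wx":0,"wy":0,"wz":0},{"grip":50,"tx":0,"ty":0,"tz":-32,"wx":0,"wy":0,"wz":0},{"grip":50,"tx":0,"ty":0,"tz":-32,"wx":0,"wy":0,"wz":0},{"grip":50,"tx":0,"ty":0,"tz":-32,"wx":0,"wy":0,"wz":0},{"grip":50,"tx":0,"ty":0,"tz":-25,"wx":0,"wy":0,"wz":0},{"grip":50,"tx":0,"ty":0,"tz":-14,"wx":0,"wy":0,"wz":0},{"grip":50,"tx":0,"ty":0,"tz":0,"wx":0,"wy":0,"wz":0}]' 60
python3 -m handwheel '[{"grip":50,"tx":0,"ty":0,"tz":0,"wx":0,"wy":0,"wz":0},{"grip":50,"tx":0,"ty":0,"tz":0,"wx":0,"wy":0,"wz":0}]'
python3 -c "
from h import *
st([571.7,-90,173],70.9)
cap('side','pics/s9.png');cap('top','pics/t9.png')
crop('side',330,110,450,230,5,'pics/s9c.png')"
```

```text
time_s: 12.13
eef_pos: [572.6, -91.6, 232.2]
ee_rot: [-0.697, 0.697, -0.118, 0.118]
force: [-0.1, -0.5, -0.5]
grip_width: 0.585
time_s: 12.3
eef_pos: [573.6, -88.1, 232.1]
ee_rot: [0.698, -0.697, 0.116, -0.116]
force: [0.4, -0.0, -0.3]
grip_width: 0.584
t 12.3 p [573.6 -88.1 232.1] yaw 71.11 tooly [ 0.  0. -1.] F [ 0.4 -0.  -0.3] w 0.584 q6 -1.6
to go tool [-1.2 59.1 -2.4]
wy 0.0036450590790315456
```

View pics/s9c.png

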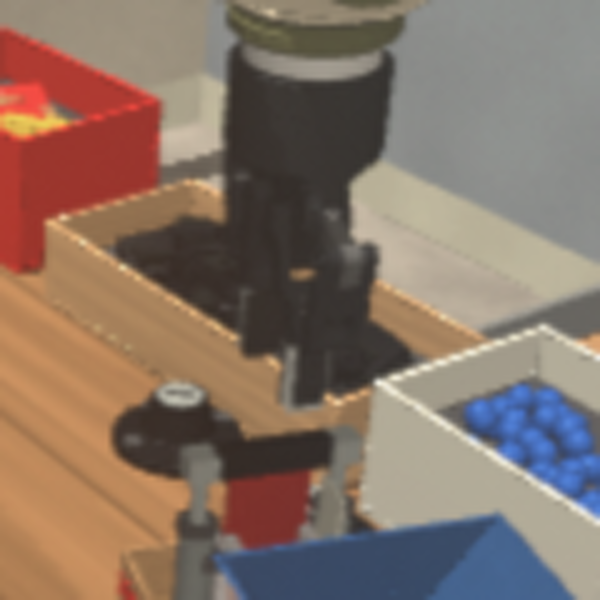

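The fingers are centred over the bar and on either side of it. I'll lower 60 mm.

```bash
python3 -m handwheel '[{"grip":50,"tx":-1.2,"ty":5,"tz":-2.2,"wx":0,"wy":0.003,"wz":0},{"grip":50,"tx":0,"ty":12,"tz":0,"wx":0,"wy":0,"wz":0},{"grip":50,"tx":0,"ty":15,"tz":0,"wx":0,"wy":0,"wz":0},{"grip":50,"tx":0,"ty":15,"tz":0,"wx":0,"wy":0,"wz":0},{"grip":50,"tx":0,"ty":9,"tz":0,"wx":0,"wy":0,"wz":0},{"grip":50,"tx":0,"ty":4,"tz":0,"wx":0,"wy":0,"wz":0},{"grip":50,"tx":0,"ty":0,"tz":0,"wx":0,"wy":0,"wz":0},{"grip":50,"tx":0,"ty":0,"tz":0,"wx":0,"wy":0,"wz":0}]' 60
python3 -c "
from h import *
st([571.7,-90,172],70.9)
cap('side','pics/s10.png');cap('top','pics/t10.png')
crop('side',340,140,440,240,6,'pics/s10c.png')"
```

```text
time_s: 13.07
eef_pos: [571.7, -90.7, 172.5]
ee_rot: [-0.697, 0.697, -0.117, 0.117]
force: [0.7, 0.5, 0.3]
grip_width: 0.583
t 13.0667 p [571.7 -90.7 172.5] yaw 70.94 tooly [ 0.001 -0.    -1.   ] F [0.7 0.5 0.3] w 0.583 q6 -1.6
to go tool [-0.2  0.5  0.6]
wy 0.0007096866781256444
```

View pics/s10c.png

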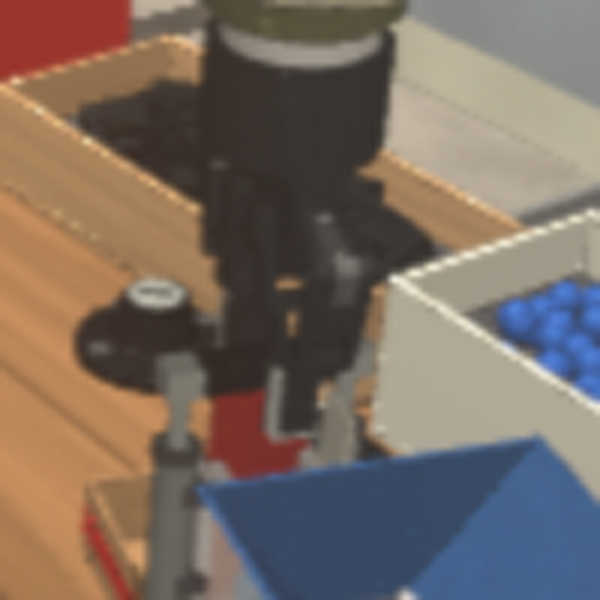

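The fingers straddle the bar, so I'll close on it with 60 N.

```bash
python3 -m handwheel '[{"grip":35,"tx":0,"ty":0,"tz":0,"wx":0,"wy":0,"wz":0},{"grip":25,"tx":0,"ty":0,"tz":0,"wx":0,"wy":0,"wz":0},{"grip":18,"tx":0,"ty":0,"tz":0,"wx":0,"wy":0,"wz":0},{"grip":12,"tx":0,"ty":0,"tz":0,"wx":0,"wy":0,"wz":0},{"grip":5,"tx":0,"ty":0,"tz":0,"wx":0,"wy":0,"wz":0},{"grip":5,"tx":0,"ty":0,"tz":0,"wx":0,"wy":0,"wz":0},{"grip":5,"tx":0,"ty":0,"tz":0,"wx":0,"wy":0,"wz":0},{"grip":5,"tx":0,"ty":0,"tz":0,"wx":0,"wy":0,"wz":0},{"grip":5,"tx":0,"ty":0,"tz":0,"wx":0,"wy":0,"wz":0}]' 60
python3 -c "
from h import *
st([571.7,-90,207.5],70.9)"
```

```text
time_s: 13.92
eef_pos: [572.4, -88.2, 172.7]
ee_rot: [0.699, -0.696, 0.116, -0.118]
force: [5.3, 12.9, 2.7]
grip_width: 0.15
t 13.9167 p [572.4 -88.2 172.7] yaw 71.0 tooly [ 0.003  0.004 -1.   ] F [ 5.3 12.9  2.7] w 0.15 q6 -1.6
to go tool [ -0.1 -34.8  -1.7]
wy 0.0017603823727807737
```

Gripped at a 12.8 mm reading. There's a 14 N side load because the bar sits about 2 mm outward, so I'll relieve that with +tz and lift 35 mm.

```bash
python3 -m handwheel '[{"grip":5,"tx":0,"ty":0,"tz":1.5,"wx":0,"wy":0,"wz":0},{"grip":5,"tx":0,"ty":0,"tz":1,"wx":0,"wy":0,"wz":0},{"grip":5,"tx":0,"ty":0,"tz":0,"wx":0,"wy":0,"wz":0},{"grip":5,"tx":0,"ty":-3,"tz":0,"wx":0,"wy":0,"wz":0},{"grip":5,"tx":0,"ty":-5,"tz":0,"wx":0,"wy":0,"wz":0},{"grip":5,"tx":0,"ty":-6,"tz":0,"wx":0,"wy":0,"wz":0},{"grip":5,"tx":0,"ty":-6,"tz":0,"wx":0,"wy":0,"wz":0},{"grip":5,"tx":0,"ty":-6,"tz":0,"wx":0,"wy":0,"wz":0},{"grip":5,"tx":0,"ty":-5,"tz":0,"wx":0,"wy":0,"wz":0},{"grip":5,"tx":0,"ty":-3,"tz":0,"wx":0,"wy":0,"wz":0}]' 60
python3 -m handwheel '[{"grip":5,"tx":0,"ty":0,"tz":0,"wx":0,"wy":0,"wz":0},{"grip":5,"tx":0,"ty":0,"tz":0,"wx":0,"wy":0,"wz":0}]'
python3 -c "
from h import *
st([571.7,-90,208],70.9)
cap('side','pics/s11.png');cap('top','pics/t11.png')
crop('side',340,140,440,240,6,'pics/s11c.png');crop('top',290,90,410,180,6,'pics/t11c.png')"
```

```text
time_s: 14.75
eef_pos: [572.4, -88.1, 204.8]
ee_rot: [0.698, -0.697, 0.117, -0.117]
force: [6.1, 1.9, -11.3]
grip_width: 0.153
time_s: 14.92
eef_pos: [572.4, -88.1, 204.5]
ee_rot: [0.698, -0.697, 0.117, -0.117]
force: [6.3, 1.8, -10.4]
grip_width: 0.156
t 14.9167 p [572.4 -88.1 204.5] yaw 70.93 tooly [-0.001  0.001 -1.   ] F [  6.3   1.8 -10.4] w 0.156 q6 -1.59
to go tool [-0.  -3.5 -2. ]
wy 0.00047314943444936214
```

View pics/s11c.png

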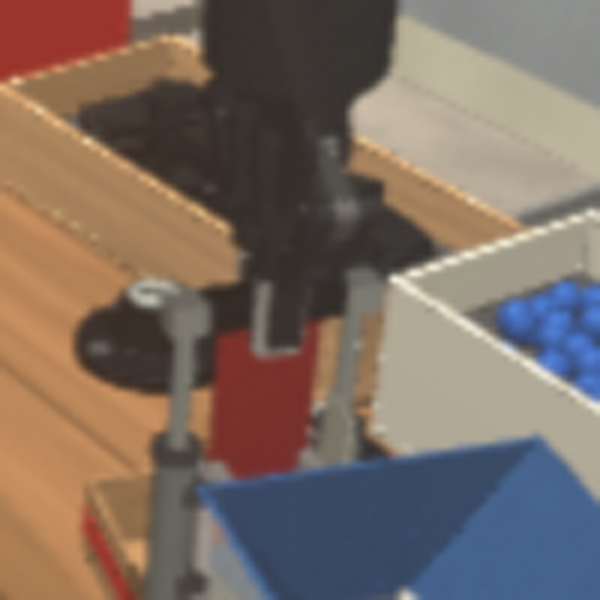

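View pics/t11c.png

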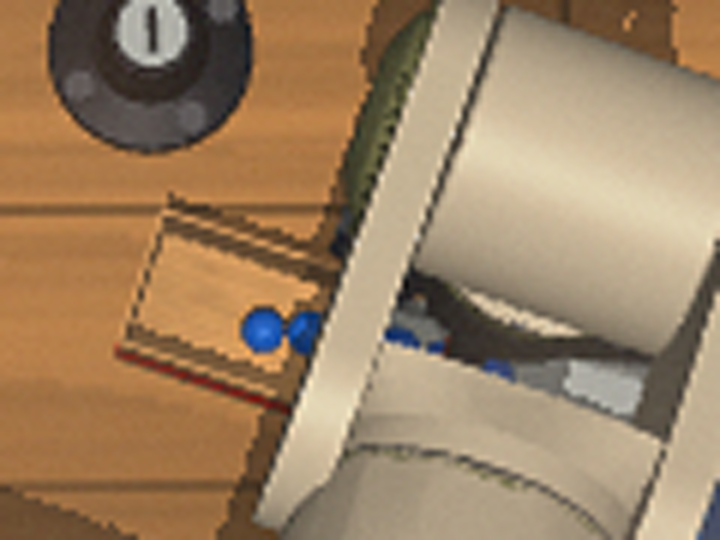

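The gate is up about 32 mm with Fz at -10.4 N, close to the 11 N expected at half, and knobs are already running into the carton. I'll add 3 mm and wait.

```bash
python3 -m handwheel '[{"grip":5,"tx":0,"ty":-1.5,"tz":0,"wx":0,"wy":0,"wz":0},{"grip":5,"tx":0,"ty":-1.5,"tz":0,"wx":0,"wy":0,"wz":0},{"grip":5,"tx":0,"ty":0,"tz":0,"wx":0,"wy":0,"wz":0},{"grip":5,"tx":0,"ty":0,"tz":0,"wx":0,"wy":0,"wz":0},{"grip":5,"tx":0,"ty":0,"tz":0,"wx":0,"wy":0,"wz":0},{"grip":5,"tx":0,"ty":0,"tz":0,"wx":0,"wy":0,"wz":0},{"grip":5,"tx":0,"ty":0,"tz":0,"wx":0,"wy":0,"wz":0},{"grip":5,"tx":0,"ty":0,"tz":0,"wx":0,"wy":0,"wz":0},{"grip":5,"tx":0,"ty":0,"tz":0,"wx":0,"wy":0,"wz":0},{"grip":5,"tx":0,"ty":0,"tz":0,"wx":0,"wy":0,"wz":0}]' 60
for i in 1 2; do python3 -m handwheel '[{"grip":5,"tx":0,"ty":0,"tz":0,"wx":0,"wy":0,"wz":0},{"grip":5,"tx":0,"ty":0,"tz":0,"wx":0,"wy":0,"wz":0},{"grip":5,"tx":0,"ty":0,"tz":0,"wx":0,"wy":0,"wz":0},{"grip":5,"tx":0,"ty":0,"tz":0,"wx":0,"wy":0,"wz":0},{"grip":5,"tx":0,"ty":0,"tz":0,"wx":0,"wy":0,"wz":0},{"grip":5,"tx":0,"ty":0,"tz":0,"wx":0,"wy":0,"wz":0},{"grip":5,"tx":0,"ty":0,"tz":0,"wx":0,"wy":0,"wz":0},{"grip":5,"tx":0,"ty":0,"tz":0,"wx":0,"wy":0,"wz":0},{"grip":5,"tx":0,"ty":0,"tz":0,"wx":0,"wy":0,"wz":0},{"grip":5,"tx":0,"ty":0,"tz":0,"wx":0,"wy":0,"wz":0}]' >/dev/null; done
python3 -c "
from h import *
st([571.7,-90,208],70.9)
cap('side','pics/s12.png');cap('top','pics/t12.png')
crop('side',340,140,440,240,6,'pics/s12c.png');crop('top',290,90,410,180,6,'pics/t12c.png')"
```

```text
time_s: 15.85
eef_pos: [572.4, -88.2, 207.2]
ee_rot: [0.698, -0.697, 0.118, -0.117]
force: [7.0, 3.0, -10.5]
grip_width: 0.145
t 17.5167 p [572.4 -88.1 207.2] yaw 70.93 tooly [-0.001  0.001 -1.   ] F [  6.9   2.1 -11.1] w 0.153 q6 -1.59
to go tool [-0.  -0.8 -2. ]
wy 0.00048672308747397413
```

View pics/s12c.png

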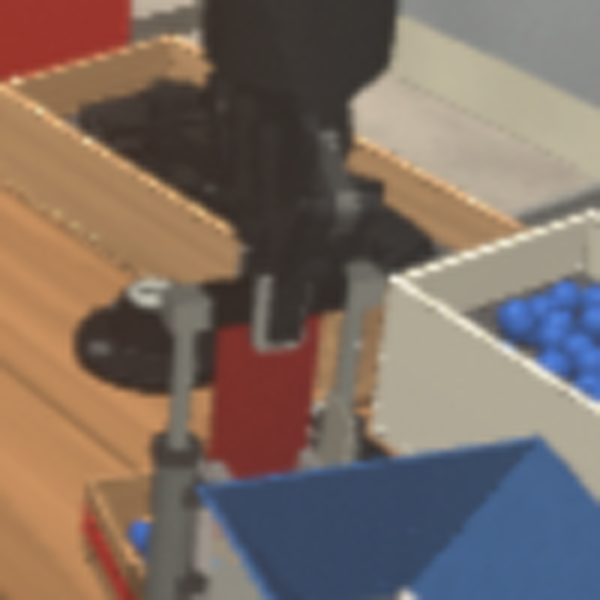

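View pics/t12c.png

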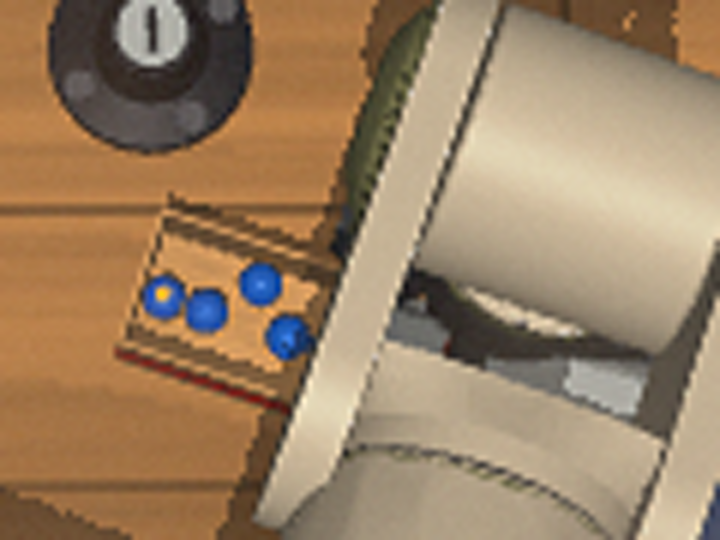

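Four knobs are visible in the carton, the other two are under the wrist or lip, and the visible part of the trough is empty. I'll wait longer, check the lift by projection and recheck.

```bash
for i in 1 2 3; do python3 -m handwheel '[{"grip":5,"tx":0,"ty":0,"tz":0,"wx":0,"wy":0,"wz":0},{"grip":5,"tx":0,"ty":0,"tz":0,"wx":0,"wy":0,"wz":0},{"grip":5,"tx":0,"ty":0,"tz":0,"wx":0,"wy":0,"wz":0},{"grip":5,"tx":0,"ty":0,"tz":0,"wx":0,"wy":0,"wz":0},{"grip":5,"tx":0,"ty":0,"tz":0,"wx":0,"wy":0,"wz":0},{"grip":5,"tx":0,"ty":0,"tz":0,"wx":0,"wy":0,"wz":0},{"grip":5,"tx":0,"ty":0,"tz":0,"wx":0,"wy":0,"wz":0},{"grip":5,"tx":0,"ty":0,"tz":0,"wx":0,"wy":0,"wz":0},{"grip":5,"tx":0,"ty":0,"tz":0,"wx":0,"wy":0,"wz":0},{"grip":5,"tx":0,"ty":0,"tz":0,"wx":0,"wy":0,"wz":0}]' >/dev/null; done
python3 -c "
from h import *
st()
a=cv2.imread('pics/s10.png')[195:206,362:380];b=cv2.imread('pics/s12.png')
r=cv2.matchTemplate(b[175:215,355:390],a,cv2.TM_CCOEFF_NORMED);_,m,_,l=cv2.minMaxLoc(r);print('post match',m,'at',(l[0]+355,l[1]+175),'from',(362,195))
p=proj('side',[532,-76,200]);
for z in (227,235,243): print(z,proj('side',[532,-76,z])-p)
cap('side','pics/s13.png');cap('top','pics/t13.png')
crop('top',290,90,450,210,5,'pics/t13c.png');crop('side',340,170,460,270,6,'pics/s13c.png')"
```

```text
t 20.1167 p [572.4 -88.2 207.2] yaw 70.93 tooly [-0.001  0.001 -1.   ] F [  7.8   1.4 -10.8] w 0.155 q6 -1.59
post match 0.5510014891624451 at (363, 198) from (362, 195)
227 [ 0.65965344 -9.13325622]
235 [  0.85891468 -11.89213523]
243 [  1.05995877 -14.67569854]
```

View pics/t13c.png

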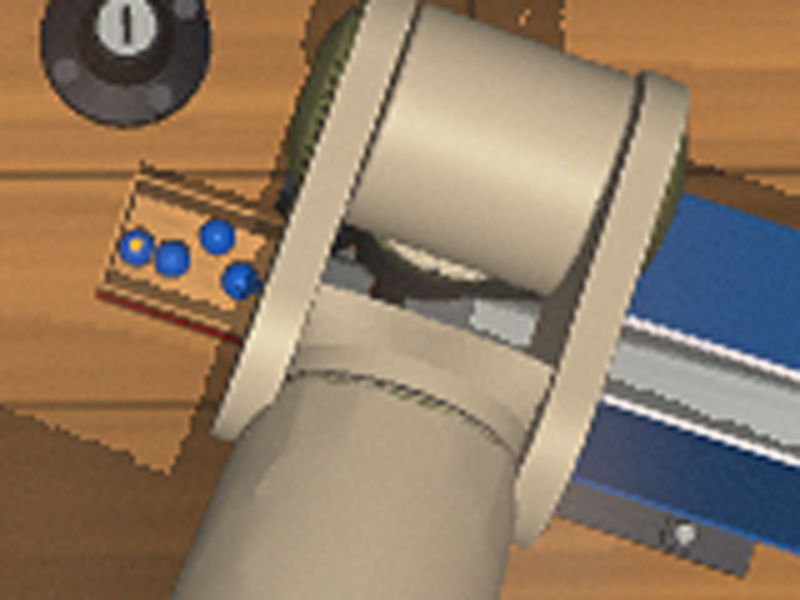

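View pics/s13c.png

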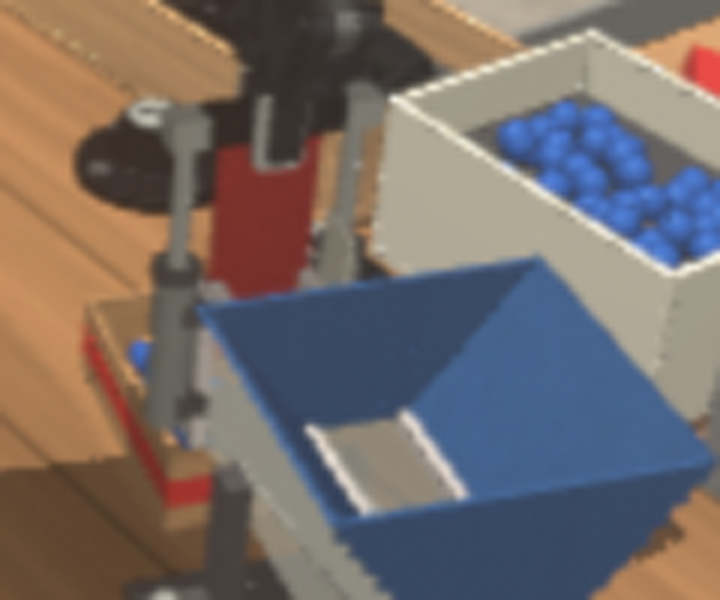

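By eye the post moved 11.7 px, which projects to about 34.5 mm of lift. That agrees with the TCP's 34.5 mm; the template match was poor and I'm ignoring it. Now I'll look for the two hidden knobs.

```bash
python3 -c "
from h import *
crop('top',300,120,360,165,13,'pics/t13d.png');crop('side',350,215,390,260,13,'pics/s13d.png')
# where would knobs lie: carton frame in side view and top view
o=np.array([.327,.945]);l=np.array([.945,-.327]);c=np.array([594,-25.3])
for x in(-55,-35,-15):
  for y in(-20,0,20):
    q=c+o*x+l*y; print((x,y),'side',proj('side',[*q,12.5]).round(1),'top',proj('top',[*q,12.5]).round(1))
for x in (-10,10,25,45,65):
    q=np.array([571.7,-90])-o*x; print('trough',x,proj('top',[*q,80]).round(1),proj('side',[*q,80]).round(1))
"
```

```text
(-55, -20) side [370.1 253. ] top [353.5 159.3]
(-55, 0) side [376.7 251.9] top [355.8 152.3]
(-55, 20) side [383.4 250.9] top [358.1 145.4]
(-35, -20) side [367.7 248.6] top [346.4 156.9]
(-35, 0) side [374.3 247.6] top [348.8 150. ]
(-35, 20) side [380.8 246.6] top [351.1 143. ]
(-15, -20) side [365.5 244.4] top [339.4 154.6]
(-15, 0) side [372.  243.4] top [341.8 147.6]
(-15, 20) side [378.4 242.4] top [344.1 140.6]
trough -10 [359.7 149.1] [379.  233.7]
trough 10 [367.1 151.5] [381.6 238.1]
trough 25 [372.6 153.4] [383.7 241.4]
trough 45 [380.  155.9] [386.5 246. ]
trough 65 [387.4 158.4] [389.3 250.8]
```

View pics/t13d.png

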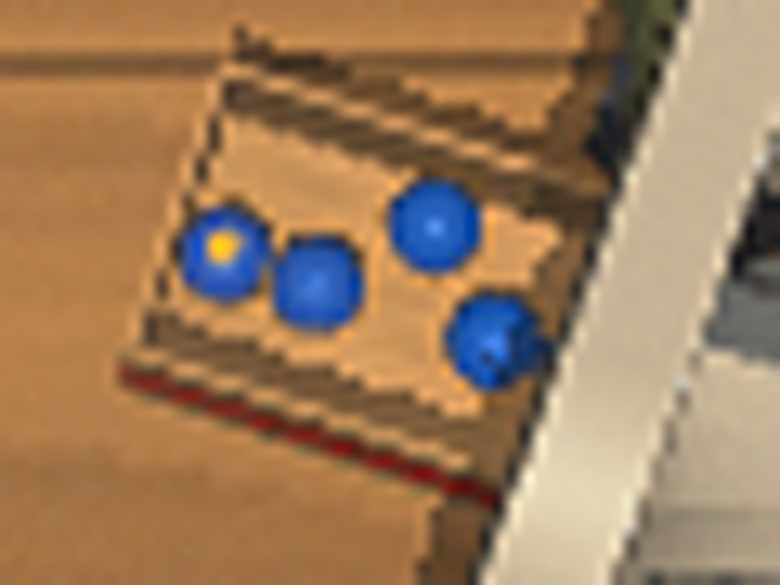

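View pics/s13d.png

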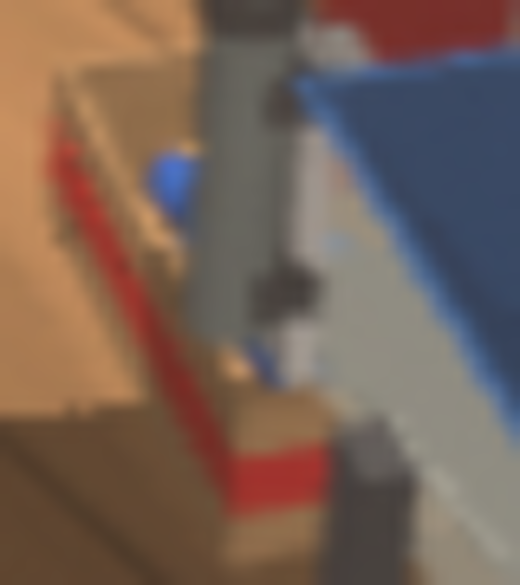

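```bash
python3 -c "
import cv2,numpy as np
t=[]
for n in('s8','s11','s12','s13'):
    i=cv2.imread(f'pics/{n}.png')[215:260,350:395]; t.append(cv2.resize(i,None,fx=8.5,fy=6.5,interpolation=cv2.INTER_CUBIC))
cv2.imwrite('pics/cmp.png',np.vstack([np.hstack(t[:2]),np.hstack(t[2:])]))
"
```

```text
(no output)
```

View pics/cmp.png

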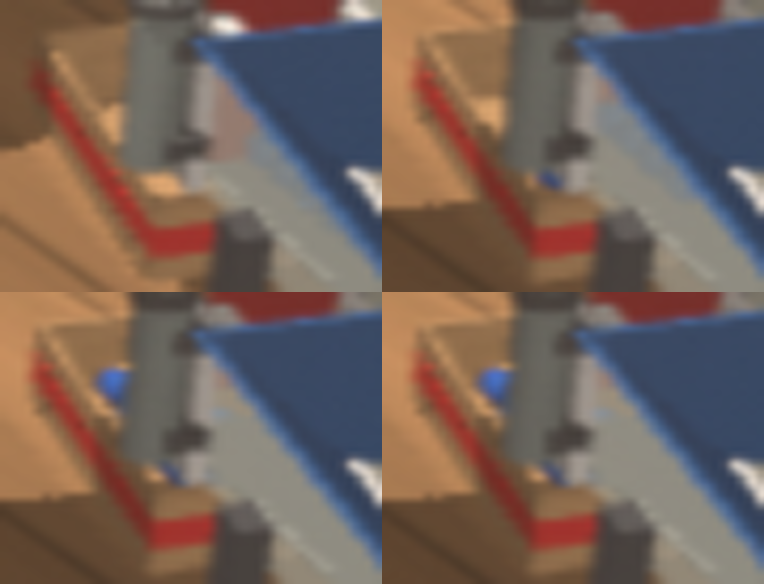

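```bash
python3 -c "
from h import *
o=np.array([.327,.945]);l=np.array([.945,-.327]);c=np.array([594,-25.3])
for x,y in((223,252),(318,282),(434,227),(493,342),(540,348)):
    q=ray('top',300+x/13,120+y/13,12.5); d=q[:2]-c; print('carton xy',(d@o).round(1),(d@l).round(1),'side',proj('side',q).round(1))
q=ray('side',376,233.3,12.5);print('spot on z12',q,(q[:2]-c)@o,(q[:2]-c)@l)
q=ray('side',370.2,242.3,12.5);print('low spot z12',q,(q[:2]-c)@o,(q[:2]-c)@l)
"
```

```text
carton xy 55.1 -0.2 side [364.2 229.5]
carton xy 34.4 0.2 side [366.5 233.4]
carton xy 15.2 18.9 side [374.5 236.3]
carton xy -4.1 0.0 side [370.7 241.1]
carton xy -13.7 2.0 side [372.4 243. ]
spot on z12 [630.21532605  -7.88816855  12.5       ] 28.296592337626475 28.529814233316856
low spot z12 [587.88398446 -32.76371513  12.5       ] -9.053147879755539 -3.338999836496665
```

The faint spot matches knob 3 seen through the clear front, and a fifth knob shows beside the fourth, at about (341.5,146.8). I'll check the full views for strays.

```bash
python3 -c "
import cv2,numpy as np
for n in('t13','s13'):
    i=cv2.imread(f'pics/{n}.png');h=cv2.cvtColor(i,cv2.COLOR_BGR2HSV);m=cv2.inRange(h,(105,160,60),(122,255,255))
    k,_,s,c=cv2.connectedComponentsWithStats(m); print(n,[(c[j].round().tolist(),int(s[j,4])) for j in range(1,k) if s[j,4]>2])
"
```

```text
t13 [([623.0, 28.0], 2007), ([324.0, 29.0], 79), ([349.0, 42.0], 1081), ([329.0, 57.0], 42), ([450.0, 159.0], 1329), ([333.0, 137.0], 36), ([321.0, 141.0], 60), ([428.0, 140.0], 4), ([338.0, 146.0], 36)]
s13 [([437.0, 198.0], 5), ([444.0, 205.0], 3), ([458.0, 206.0], 3)]
```

View pics/t13.png

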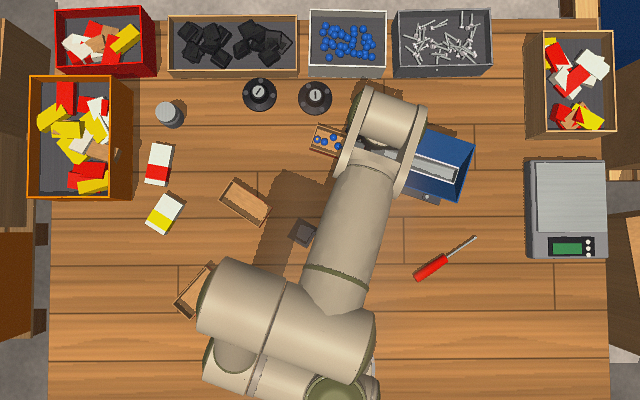

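View pics/s13.png

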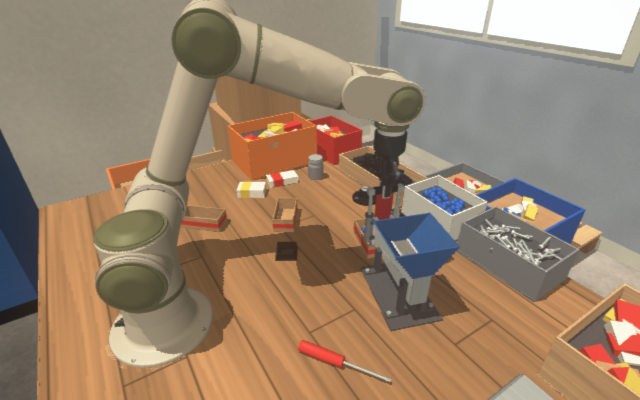

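No strays anywhere and the bystanders look unmoved. I'll hold a little longer, check once more and hand in.

```bash
for i in 1 2 3; do python3 -m handwheel '[{"grip":5,"tx":0,"ty":0,"tz":0,"wx":0,"wy":0,"wz":0},{"grip":5,"tx":0,"ty":0,"tz":0,"wx":0,"wy":0,"wz":0},{"grip":5,"tx":0,"ty":0,"tz":0,"wx":0,"wy":0,"wz":0},{"grip":5,"tx":0,"ty":0,"tz":0,"wx":0,"wy":0,"wz":0},{"grip":5,"tx":0,"ty":0,"tz":0,"wx":0,"wy":0,"wz":0},{"grip":5,"tx":0,"ty":0,"tz":0,"wx":0,"wy":0,"wz":0},{"grip":5,"tx":0,"ty":0,"tz":0,"wx":0,"wy":0,"wz":0},{"grip":5,"tx":0,"ty":0,"tz":0,"wx":0,"wy":0,"wz":0},{"grip":5,"tx":0,"ty":0,"tz":0,"wx":0,"wy":0,"wz":0},{"grip":5,"tx":0,"ty":0,"tz":0,"wx":0,"wy":0,"wz":0}]' >/dev/null; done
python3 -c "
from h import *
st()
cap('top','pics/t14.png');crop('top',300,110,420,200,6,'pics/t14c.png')"
```

```text
t 22.7167 p [572.4 -88.2 207.2] yaw 70.93 tooly [-0.001  0.001 -1.   ] F [  6.2   2.8 -10.9] w 0.155 q6 -1.59
```

View pics/t14c.png

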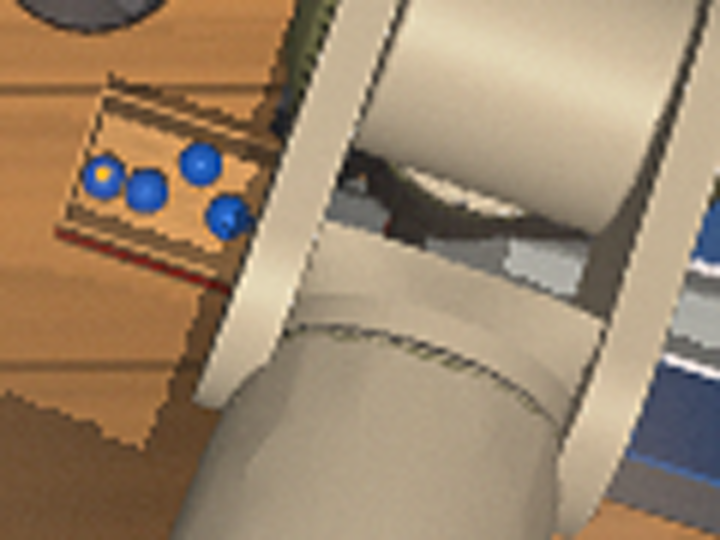

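The picture shows four knobs clearly, a fifth half hidden at about (341,147), and the visible trough and lip at (358,144) to (390,153) empty. The state is steady, so I'm handing in.

```bash
python3 -c "
from h import *
print(ctrl.finish_job()); st()"
```

```text
the job is handed in; nothing more can be done
None
the job is handed in; nothing more can be done
```

I set the farthest carton under the mouth, let go of it, raised the gate to half and held it there, and handed in at about 23 s of the 51 s. I could not see all six knobs at the end: four are plainly in the carton and a fifth is half hidden beside the fourth. The sixth is most likely under the lip, out of view.

- **Carton:** gripped with the force set to 25 N, lowered about 80 mm out, then slid in along the bench. Its centre measured 39 mm out from the lip edge, with 0.2 mm of side offset and about 1° of angle error.
- **Gate:** held with the force set to 60 N. Arm travel gives a lift of about 34.5 mm, and a reading by eye of the gate post in the side picture agrees. The spring pull was steady at about 11 N. An automatic image match of the post was poor, so I did not use it.
- **Knobs:** the parts of the trough and lip in view were empty, and no stray knob showed on the bench.
- **Bystanders:** none looked moved in the last pictures.
- **Side load:** a sideways load of about 7 N remained on the gripper while it held the gate.

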